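# Trade marked parts for fresh ones at the marking station

## Task

The two parts standing in the open chuck and vise of the marking machine are finished: exchange each for the unmarked part of its own kind. The fresh round part goes into the chuck and the fresh square one into the vise, each flat on the seat and centred between the open jaws, and each marked part goes flat into the carrier pocket that its replacement came from; the rubber mat is free for setting a part down in between. Set the parts down, do not drop them, and leave the micrometer where it lies.

Things in the scene. Friction and masses are not known exactly. Their poses are not given: they have to be found in the camera images.
- round_marked: Steel trunnion: round flange 56 mm diameter and 12 mm thick, with an upright round spigot 32 mm diameter on it, 50 mm high overall (spigot stands 38 mm above the flange), about 0.35 kg. Marked: it has an 18 mm dot-code patch (black dots on a pale square) on the flat top of the spigot. It starts in the three-jaw chuck. Origin: centre of the underside, z up the spigot, x and y parallel to the flange sides for the square kind.
- square_marked: Steel trunnion: square flange 54 x 54 mm and 12 mm thick, with an upright square spigot 30 x 30 mm on it, sides parallel to the flange, 50 mm high overall (spigot stands 38 mm above the flange), about 0.4 kg. Marked: it has an 18 mm dot-code patch (black dots on a pale square) on the flat top of the spigot. It starts in the vise. Origin: centre of the underside, z up the spigot, x and y parallel to the flange sides for the square kind.
- round_fresh: Steel trunnion: round flange 56 mm diameter and 12 mm thick, with an upright round spigot 32 mm diameter on it, 50 mm high overall (spigot stands 38 mm above the flange), about 0.35 kg. Not yet marked: the flat top of its spigot is bare. It starts in the round pocket. Origin: centre of the underside, z up the spigot, x and y parallel to the flange sides for the square kind.
- square_fresh: Steel trunnion: square flange 54 x 54 mm and 12 mm thick, with an upright square spigot 30 x 30 mm on it, sides parallel to the flange, 50 mm high overall (spigot stands 38 mm above the flange), about 0.4 kg. Not yet marked: the flat top of its spigot is bare. It starts in the square pocket. Origin: centre of the underside, z up the spigot, x and y parallel to the flange sides for the square kind.
- chuck: Three-jaw chuck, bolted on the shuttle plate of the marking machine (plate top 40 mm above the bench): grey round body 110 mm diameter with three bright steel jaws, standing open. Origin: centre of its underside, z up. A part sits on the flat seat, 32 mm above the origin, between the jaws, which rise 10 mm above the seat and leave a circle of 72 mm (8 mm all round the round flange). One jaw lies towards its +x, the others 120 degrees on. It does not move.
- vise: Two-jaw vise, bolted on the same shuttle plate: grey oblong body 116 x 80 mm with two straight bright steel jaws, standing open. Origin: centre of its underside, z up. A part sits on the flat seat, 32 mm above the origin, midway between the jaws, which rise 10 mm above the seat; the gap is 70 mm along its x, the jaws run 80 mm along its y and the ends are open. It does not move.
- round_carrier: Grey plastic carrier plate 100 x 100 x 14 mm with one round pocket of 72 mm diameter in the middle, black floor. Origin: centre of the underside, z up; the pocket floor is 5 mm above the origin, 9 mm deep. Stands firm on the bench.
- square_carrier: Grey plastic carrier plate 100 x 100 x 14 mm with one square pocket of 70 x 70 mm in the middle (sides along its x and y), black floor. Origin: centre of the underside, z up; the pocket floor is 5 mm above the origin, 9 mm deep. Stands firm on the bench.
- mat: Empty ribbed black rubber mat 100 x 100 x 4 mm on the bench, free for setting a part down in between. Origin: centre of the underside, z up. It does not move.
- micrometer: Outside micrometer lying on the bench beside the carriers, about 130 x 60 mm, 22 mm high, grey bow and steel spindle. To be left alone. Origin: about the middle of it, on the bench.

How it is judged:
At the end, for the whole second after the job is handed in: Fresh round part in the chuck, fresh square part in the vise, marked round part in the round pocket, marked square part in the square pocket: each within 12 mm of the holder's centre, upright within 0.06 rad, within 3 mm of resting on its seat or floor, released and at rest (horizontal distance between round_fresh and chuck below 0.012 m and z of round_fresh in the frame of chuck below 0.035 m and angle between each of round_fresh, square_fresh, round_marked, square_marked's own z axis and vertical below 0.06 rad and linear speed of each of round_fresh, square_fresh, round_marked, square_marked below 0.01 m/s and horizontal distance between square_fresh and vise below 0.012 m and z of square_fresh in the frame of vise below 0.035 m and horizontal distance between round_marked and round_carrier below 0.012 m and z of round_marked in the frame of round_carrier below 0.008 m and horizontal distance between square_marked and square_carrier below 0.012 m and z of square_marked in the frame of square_carrier below 0.008 m); the robot touches nothing.
It fails at once if a part is dropped: it moves faster than 0.6 m/s without the fingers touching it ((contact force between round_fresh and the fingers below 0.01 N and linear speed of round_fresh above 0.6 m/s) or (contact force between square_fresh and the fingers below 0.01 N and linear speed of square_fresh above 0.6 m/s) or (contact force between round_marked and the fingers below 0.01 N and linear speed of round_marked above 0.6 m/s) or (contact force between square_marked and the fingers below 0.01 N and linear speed of square_marked above 0.6 m/s)).
It fails at once if the micrometer is shifted by more than 20 mm (distance of micrometer from where it was at the start of the episode above 0.02 m).
It also fails if it takes over 144 s, if anything falls off the work surface, if the arm or the gripper's body presses on something with over 40 N, if the wrist force passes 120 N, or if a joint passes its speed limit or range.

## Robot

A 7-joint arm with a two-finger parallel gripper is mounted at the origin on the work surface. World frame = base frame: x ahead of the robot, y to its left, z up, the work surface at z = 0. Lengths are in m, angles in rad, forces in N, time in s.
With the tool pointing down it reaches from about 0.4 to 0.85 m from the base axis. Payload 4.5 kg.
Tool frame: the origin (TCP) lies on the mounting face of the last link; the fingertips stand 166 mm ahead of it and the grasp point (between the pads) lies 147 mm ahead of it; y points along the fingers, z is the direction in which the jaws open and shut, and the axes are right-handed (so a half turn about y gives the same grasp; the last joint's range is limited). The gripper opens to 88 mm and grips with 3 to 60 N. Pads are 18 mm wide; open, the fingers measure 123 mm over their backs; the gripper's body (75 mm by 187 mm) begins 45 mm behind the grasp point.
Start: joints at [-1.152, 0.689, -0.195, 1.565, 0.157, 0.902, -0.215], TCP at [0.235, 0.579, 0.405] pointing down, gripper open.
Joint ranges: [-3.01, 3.01], [-0.46, 2.08], [-1.47, 1.51], [0.13, 2.56], [-1, 4.14], [0.04, 2.09], [-2.66, 2.66]. Speed limits (rad/s): [2.57, 2.57, 3.14, 3.14, 3.14, 3.14, 3.14].

## Interface

Orientations are given as a unit quaternion [x, y, z, w].
In Python, from plant import r gives the robot as it stands.
- The arm moves only by the tool arm_command, never from a script. Its argument "deltas" is a list of rows, each an object of numbers: "dx", "dy", "dz": the shift along the tool's x, y, z each as a share of 1000 mm, from -1 to 1; "wx", "wy", "wz": the turn, a rotation vector about the tool's x, y, z each as a share of 45 degrees, from -1 to 1. In form: [{"dx": .., "dy": .., "dz": .., "wx": .., "wy": .., "wz": ..}, ...]. A call has exactly 5 rows; each row is the pose to reach, as a shift and turn from the pose commanded when the call began, along the tool's axes at that moment; what a row does not reach only later rows make up. A row lasts 1/10 s, in which the tool goes at most 50 mm and 8.59 degrees, less where a joint would pass 70% of its speed; a pose out of reach is approached as far as the arm can. A call with a number of a shift or a turn outside -1 to 1 is refused whole. A call with a gripper value outside its range is refused whole. "claw" is the opening, from -1 (shut) to 1 (fully open), set as the call begins (left out, the last holds). The fingers move at their own pace and stop on an object; "grip_force" is the grip in N (left out, the last holds). Time passes only in rows, so rows that repeat a pose let the fingers close, or fill a call up. It gives the time, the measured TCP pose, the force and the opening at its end, in the units of the state.
- r.get_state(): the state, without advancing time (a new reading comes with each control period).
- r.snapshot(name): name is "scene" or "top" or "wrist"; returns the picture (420x560x3 uint8, red, green, blue); there is no depth.
- r.get_calibration(name): a dict with "vertical_fov" (degrees; the focal length in pixels is half the picture's height over the tangent of half this angle, whatever the lens; pixels are square), "cx", "cy" (the principal point, pixels), "k1" (the pictures are not rectified: a ray, as slopes to the right and down, at radius r is drawn at 1 + k1 r^2 times it, then the intrinsics apply), "R" (3x3) and "t" (3): a world point X has camera coordinates R X + t. Camera axes: x right, y down, z forward; pixel columns grow to the right and rows downward; lengths in m; the calibration is good to about 2 mm. A picture is of the moment at which its call begins: read the wrist's pose just before it. get_calibration takes no time and is no camera call; for the wrist camera it gives the pose at the moment of the call.
- r.finish_job(): hands the job in, once; it reports no verdict.
The state is a dict: "clock": time; "q": joint angles; "qd": joint speeds; "joint_torque": joint torques, N m; "tool_pos": TCP position; "eef_rot": TCP orientation; "contact_force": force on the tool from outside, world axes, zero at the start; "moment": the same for the moment, N m; "opening": opening from 0.0 (shut) to 1.0 (fully open).
Only numpy, scipy, OpenCV 4.12 (cv2) and the standard library are available. Lean on these libraries where they do the work, as an engineer would, in place of code of your own. Each camera call takes 0.05 s, during which the arm holds its last target.

## Working session

There is one attempt and no reset: what is moved stays moved. The work goes in short steps, Python scripts to look and compute and a tool call to move; the robot and the scene stay as the last step left them, time stands still between calls to the robot, and variables do not carry over. Pictures are saved under pics/ and viewed, and the job is handed in when it is done.

Besides the shell and the picture viewer there is one more tool, called after "Emit:" by a JSON object that holds its "name" and its "arguments", one argument or row to a line. arm_command: Moves the arm, as the interface text tells. Shift numbers are shares of 1000 mm and turn numbers shares of 45 degrees, none past 1 either way. Its arguments: {"type":"object","properties":{"deltas":{"type":"array","items":{"type":"object","properties":{"dx":{"type":"number","minimum":-1,"maximum":1},"dy":{"type":"number","minimum":-1,"maximum":1},"dz":{"type":"number","minimum":-1,"maximum":1},"wx":{"type":"number","minimum":-1,"maximum":1},"wy":{"type":"number","minimum":-1,"maximum":1},"wz":{"type":"number","minimum":-1,"maximum":1}}}},"claw":{"type":"number"},"grip_force":{"type":"number"}},"required":["deltas"]}

```bash
ls; mkdir -p pics; python3 - <<'E'
from plant import r
import cv2
print(r.get_state())
for n in ("scene","top","wrist"):
    c=r.get_calibration(n); print(n,c)
    cv2.imwrite(f"pics/{n}0.png",r.snapshot(n)[:,:,::-1])
E
```

```text
pics
{'clock': 0.0, 'q': array([-1.15218665,  0.68997604, -0.19451593,  1.56632158,  0.15729044,
        0.90249316, -0.21509516]), 'qd': array([ 0.00060969, -0.00196739,  0.00024011, -0.00206885, -0.00150501,
        0.00157225,  0.00035198]), 'joint_torque': array([-5.56489667e-04, -5.27567589e+01, -1.26676798e+00, -1.53422481e+01,
       -5.25925797e-02,  6.68073175e-03,  1.80376087e-04]), 'tool_pos': array([0.23451711, 0.57898659, 0.40392075]), 'eef_rot': array([ 0.69469807, -0.135264  ,  0.13510473, -0.69342985]), 'contact_force': array([-0.29009548,  0.53457716, -0.11306729]), 'moment': array([-0.02360247,  0.05173088, -0.02899962]), 'opening': 0.995648907800556}
scene {'vertical_fov': 57.678387419588105, 'cx': 278.60294507681175, 'cy': 213.35746358926156, 'k1': -0.040650821064605304, 'R': array([[ 0.37735501,  0.92595095, -0.01476597],
       [ 0.68499751, -0.28981783, -0.66841906],
       [-0.6232027 ,  0.24211662, -0.74363831]]), 't': array([-0.21044099, -0.33114213,  1.08292261])}
top {'vertical_fov': 45.720531000138706, 'cx': 277.8330147391537, 'cy': 210.0054063851924, 'k1': -0.11331649603062766, 'R': array([[-0.02667624, -0.99890181, -0.03851692],
       [-0.98115486,  0.03353973, -0.19028983],
       [ 0.1913727 ,  0.03271485, -0.98097208]]), 't': array([0.04576344, 0.56068988, 1.03893467])}
wrist {'vertical_fov': 67.7774876967368, 'cx': 277.289342726449, 'cy': 205.14033786689487, 'k1': -0.06299619060280866, 'R': array([[ 0.37482133,  0.92709603, -0.00138619],
       [ 0.89440677, -0.36121083,  0.26374848],
       [ 0.24401946, -0.10009837, -0.96459049]]), 't': array([-0.62416127, -0.03736644,  0.38830527])}
```

View pics/scene0.png

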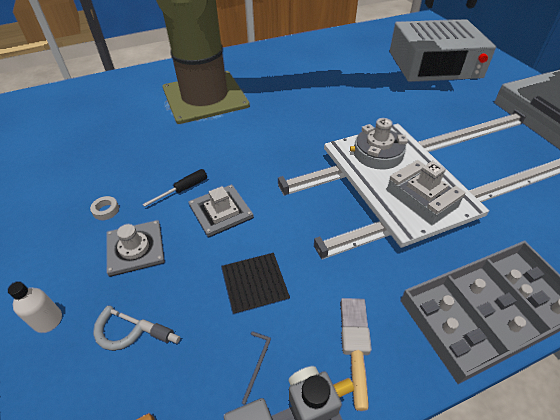

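View pics/top0.png

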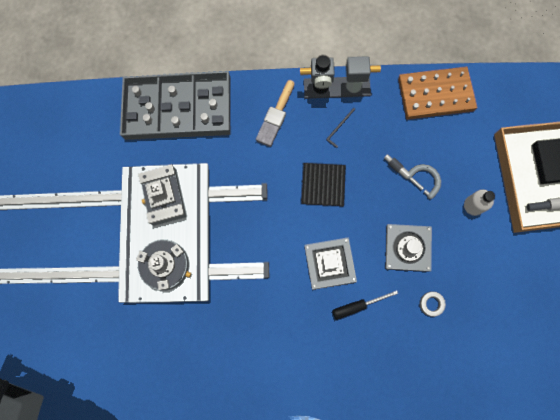

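View pics/wrist0.png

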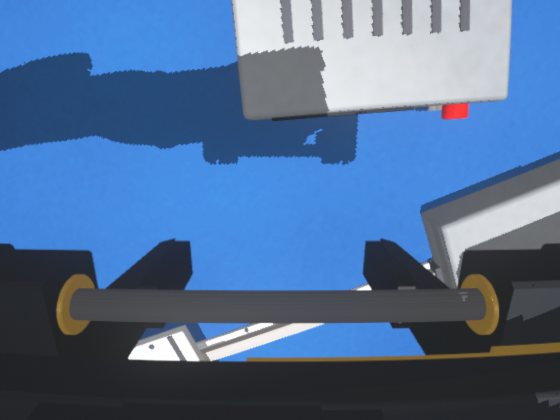

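```bash
cat > h.py <<'E'
import numpy as np, cv2
def K(c):
    f=210/np.tan(np.radians(c["vertical_fov"])/2)
    return np.array([[f,0,c["cx"]],[0,f,c["cy"]],[0,0,1.]])
def ray(c,uv):
    k=K(c); xd=(np.array(uv,float)-[c["cx"],c["cy"]])/k[0,0]
    rd=np.hypot(*xd); r=rd
    for _ in range(30): r=rd/(1+c["k1"]*r*r)
    x=xd*(r/rd if rd>0 else 1)
    R=np.array(c["R"]);return -R.T@np.array(c["t"]), R.T@np.array([x[0],x[1],1])
def p2w(c,uv,z):
    o,d=ray(c,uv); return o+d*(z-o[2])/d[2]
def w2p(c,X):
    p=np.array(c["R"])@np.array(X,float)+c["t"]; s=p[:2]/p[2]; s=s*(1+c["k1"]*(s@s))
    return s*K(c)[0,0]+[c["cx"],c["cy"]]
E
python3 - <<'E'
import cv2,numpy as np
im=cv2.imread("pics/top0.png")
def crop(n,x,y,w,h,s): cv2.imwrite(f"pics/{n}.png",cv2.resize(im[y:y+h,x:x+w],None,fx=s,fy=s,interpolation=cv2.INTER_CUBIC))
crop("c_mach",110,155,110,150,4); crop("c_car",295,155,150,140,4)
E
```

```text
(no output)
```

View pics/c_mach.png

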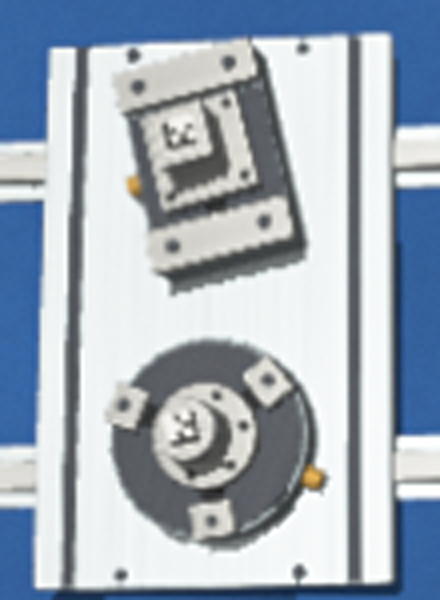

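View pics/c_car.png

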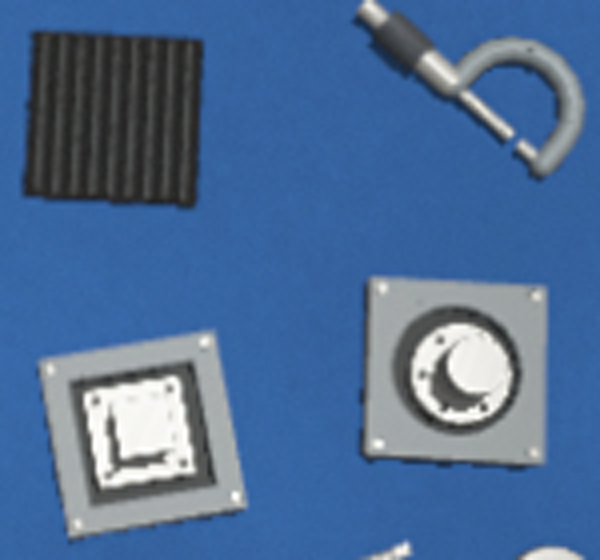

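```bash
cat > m.py <<'E'
from h import *
from plant import r
c=r.get_calibration("top")
def go(name,pts,off,z):
    P=np.array([p2w(c,(u/4+off[0]-0.375,v/4+off[1]-0.375),z) for u,v in pts])
    e=np.diff(np.vstack([P,P[:1]]),axis=0)
    print(name,P.mean(0).round(4),"len",np.linalg.norm(e,axis=1).round(3),"ang",np.degrees(np.arctan2(e[:,1],e[:,0])).round(1))
A=(295,155);B=(110,155)
go("rcar",[(368,278),(546,287),(545,465),(363,455)],A,.014)
go("scar",[(38,360),(213,330),(245,507),(72,537)],A,.014)
go("mat",[(33,32),(203,38),(193,207),(24,195)],A,.004)
go("sf_fl",[(80,384),(181,370),(198,472),(98,488)],A,.017)
go("sf_top",[(117,393),(172,385),(183,450),(122,460)],A,.055)
go("rf_fl",[(410,375),(465,322),(519,375),(465,428)],A,.017)
go("rf_top",[(480,363)],A,.055)
go("chuck body",[(111,440),(209,338),(308,440),(209,545)],B,.072)
go("jaws",[(124,405),(268,380),(211,520)],B,.082)
go("rm_fl",[(205,434)],B,.084)
go("rm_top",[(185,428)],B,.122)
go("vise",[(113,73),(253,38),(303,243),(165,275)],B,.082)
go("sm_fl",[(135,120),(240,92),(262,185),(163,208)],B,.084)
go("sm_top",[(147,108),(205,95),(217,150),(158,165)],B,.122)
E
python3 m.py
```

```text
rcar [ 0.4746 -0.2609  0.014 ] len [0.101 0.101 0.102 0.1  ] ang [-94.9 175.1  84.8  -5.3]
scar [ 0.4458 -0.0834  0.014 ] len [0.1   0.1   0.097 0.1  ] ang [ -82.1 -172.7   97.9    8.8]
mat [ 0.6297 -0.0758  0.004 ] len [0.099 0.101 0.097 0.098] ang [-94.2 173.7  83.9  -5.2]
sf_fl [ 0.4482 -0.0817  0.017 ] len [0.057 0.057 0.056 0.059] ang [ -84.  -173.3   97.2    7.5]
sf_top [ 0.4482 -0.0843  0.055 ] len [0.03  0.035 0.033 0.036] ang [ -83.6 -173.1   97.4    1.8]
rf_fl [ 0.4717 -0.2651  0.017 ] len [0.044 0.042 0.043 0.042] ang [ -49.  -137.6  131.2   43.1]
rf_top [ 0.4738 -0.2651  0.055 ] len [0.] ang [0.]
chuck body [0.4472 0.2808 0.072 ] len [0.076 0.079 0.077 0.079] ang [ -44.7 -135.9  135.7   43.7]
jaws [0.4494 0.2826 0.082 ] len [0.079 0.08  0.079] ang [-81.8 157.7  37.9]
rm_fl [0.4495 0.2797 0.084 ] len [0.] ang [0.]
rm_top [0.4493 0.2798 0.122 ] len [0.] ang [0.]
vise [0.6017 0.2812 0.082 ] len [0.081 0.12  0.077 0.119] ang [ -78.  -165.8  101.3   15.8]
sm_fl [0.6042 0.2852 0.084 ] len [0.06  0.054 0.056 0.053] ang [ -77.  -166.1  101.2   18.8]
sm_top [0.6071 0.2846 0.122 ] len [0.032 0.031 0.032 0.032] ang [ -79.4 -166.8  102.3   12.3]
```

```bash
cat > d.py <<'E'
# usage: d.py x y z phi_deg : deltas in tool axes/shares to get there (phi = heading of tool z)
import sys
from h import *
from plant import r
from scipy.spatial.transform import Rotation as Ro
s=r.get_state(); p=s["tool_pos"]; R=Ro.from_quat(s["eef_rot"])
z=R.as_matrix()[:,2]; ph=np.degrees(np.arctan2(z[1],z[0]))
print("t",round(s["clock"],2),"pos",p.round(4),"phi",ph.round(2),"tooly",R.as_matrix()[:,1].round(4),"open",round(s["opening"],3),"F",s["contact_force"].round(1),"q",s["q"].round(2))
a=[float(v) for v in sys.argv[1:]]
for i in range(0,len(a),4):
    t=np.array(a[i:i+3]); f=np.radians(a[i+3])
    zc=np.array([np.cos(f),np.sin(f),0]); yc=np.array([0,0,-1.]); T=Ro.from_matrix(np.c_[np.cross(yc,zc),yc,zc])
    d=R.inv().apply(t-p); w=(R.inv()*T).as_rotvec()/(np.pi/4)
    print(dict(zip(["dx","dy","dz","wx","wy","wz"],[round(float(v),4) for v in [*d,*w]])), "rows",np.ceil(max(np.linalg.norm(d)/.05,np.linalg.norm(w)*45/8.59)))
    if np.linalg.norm(d)>1e-9: p=t; R=T
E
python3 d.py .449 .280 .36 -10 .449 .280 .255 -10
```

```text
t 0.15 pos [0.2345 0.5791 0.4041] phi 67.96 tooly [-5.0e-04 -1.4e-03 -1.0e+00] open 1.0 F [ 0.5  0.1 -0. ] q [-1.15  0.69 -0.19  1.57  0.16  0.9  -0.22]
{'dx': 0.311, 'dy': 0.0444, 'dz': -0.1966, 'wx': 0.0014, 'wy': 1.7324, 'wz': 0.0013} rows 10.0
{'dx': 0.0, 'dy': 0.105, 'dz': 0.0, 'wx': 0.0, 'wy': 0.0, 'wz': 0.0} rows 3.0
```

```bash
python3 d.py .449 .280 .36 25 .449 .280 .255 25
```

```text
t 0.15 pos [0.2345 0.5791 0.4041] phi 67.96 tooly [-5.0e-04 -1.4e-03 -1.0e+00] open 1.0 F [ 0.5  0.1 -0. ] q [-1.15  0.69 -0.19  1.57  0.16  0.9  -0.22]
{'dx': 0.311, 'dy': 0.0444, 'dz': -0.1966, 'wx': 0.0017, 'wy': 0.9546, 'wz': 0.0008} rows 8.0
{'dx': 0.0, 'dy': 0.105, 'dz': -0.0, 'wx': 0.0, 'wy': 0.0, 'wz': 0.0} rows 3.0
```

Emit:
{"name": "arm_command", "arguments": {
  "deltas": [
    {"dx": 0.02, "dz": -0.012, "dy": 0.003, "wy": 0.1},
    {"dx": 0.06, "dz": -0.038, "dy": 0.008, "wy": 0.2},
    {"dx": 0.1, "dz": -0.063, "dy": 0.014, "wy": 0.35},
    {"dx": 0.14, "dz": -0.088, "dy": 0.02, "wy": 0.5},
    {"dx": 0.18, "dz": -0.114, "dy": 0.026, "wy": 0.6}
  ],
  "claw": 1,
  "grip_force": 40
}}

```text
invalid input at $.deltas[0]: expected keys dx, dy, dz, wx, wy, wz
```

```bash
python3 d.py .449 .280 .36 25 .449 .280 .255 25
```

```text
t 0.15 pos [0.2345 0.5791 0.4041] phi 67.96 tooly [-5.0e-04 -1.4e-03 -1.0e+00] open 1.0 F [ 0.5  0.1 -0. ] q [-1.15  0.69 -0.19  1.57  0.16  0.9  -0.22]
{'dx': 0.311, 'dy': 0.0444, 'dz': -0.1966, 'wx': 0.0017, 'wy': 0.9546, 'wz': 0.0008} rows 8.0
{'dx': 0.0, 'dy': 0.105, 'dz': -0.0, 'wx': 0.0, 'wy': 0.0, 'wz': 0.0} rows 3.0
```

Emit:
{"name": "arm_command", "arguments": {
  "deltas": [
    {"dx": 0.02, "dy": 0.003, "dz": -0.012, "wx": 0, "wy": 0.1, "wz": 0},
    {"dx": 0.06, "dy": 0.008, "dz": -0.038, "wx": 0, "wy": 0.2, "wz": 0},
    {"dx": 0.1, "dy": 0.014, "dz": -0.063, "wx": 0, "wy": 0.35, "wz": 0},
    {"dx": 0.14, "dy": 0.02, "dz": -0.088, "wx": 0, "wy": 0.5, "wz": 0},
    {"dx": 0.18, "dy": 0.026, "dz": -0.114, "wx": 0, "wy": 0.6, "wz": 0}
  ],
  "claw": 1,
  "grip_force": 40
}}

```text
clock: 0.65
tool_pos: [0.3594, 0.4046, 0.3785]
eef_rot: [-0.643, 0.295, -0.295, 0.643]
contact_force: [0.3, -1.1, -0.2]
opening: 1.003
```

```bash
python3 d.py .449 .280 .36 25 .449 .280 .255 25
```

```text
t 0.65 pos [0.3594 0.4046 0.3785] phi 40.74 tooly [ 2.e-04  0.e+00 -1.e+00] open 1.003 F [ 0.3 -1.1 -0.2] q [-0.88  0.61 -0.08  1.85  0.08  0.68 -0.29]
{'dx': 0.1529, 'dy': 0.0185, 'dz': -0.0134, 'wx': -0.0003, 'wy': 0.3498, 'wz': 0.0001} rows 4.0
{'dx': 0.0, 'dy': 0.105, 'dz': -0.0, 'wx': 0.0, 'wy': 0.0, 'wz': 0.0} rows 3.0
```

Emit:
{"name": "arm_command", "arguments": {
  "deltas": [
    {"dx": 0.04, "dy": 0.005, "dz": -0.003, "wx": 0, "wy": 0.1, "wz": 0},
    {"dx": 0.08, "dy": 0.01, "dz": -0.007, "wx": 0, "wy": 0.2, "wz": 0},
    {"dx": 0.12, "dy": 0.015, "dz": -0.01, "wx": 0, "wy": 0.28, "wz": 0},
    {"dx": 0.145, "dy": 0.018, "dz": -0.013, "wx": 0, "wy": 0.35, "wz": 0},
    {"dx": 0.153, "dy": 0.018, "dz": -0.013, "wx": 0, "wy": 0.35, "wz": 0}
  ]
}}

```text
clock: 1.15
tool_pos: [0.4506, 0.2789, 0.3602]
eef_rot: [0.597, -0.38, 0.381, -0.595]
contact_force: [-1.0, -0.1, 0.4]
opening: 1.003
```

```bash
python3 d.py .449 .280 .36 25 .449 .280 .255 25; python3 - <<'E'
from plant import r
import cv2
im=r.snapshot("wrist");cv2.imwrite("pics/w1.png",im[:,:,::-1])
im=r.snapshot("top");cv2.imwrite("pics/t1.png",cv2.resize(im[130:310,80:460,::-1],None,fx=2,fy=2))
E
```

```text
t 1.15 pos [0.4506 0.2789 0.3602] phi 24.89 tooly [-1.0e-04 -2.7e-03 -1.0e+00] open 1.003 F [-1.  -0.1  0.4] q [-0.62  0.63 -0.03  1.9   0.03  0.61 -0.24]
{'dx': -0.0017, 'dy': 0.0002, 'dz': -0.001, 'wx': 0.0016, 'wy': -0.0025, 'wz': 0.003} rows 1.0
{'dx': 0.0, 'dy': 0.105, 'dz': -0.0, 'wx': 0.0, 'wy': 0.0, 'wz': 0.0} rows 3.0
```

View pics/w1.png

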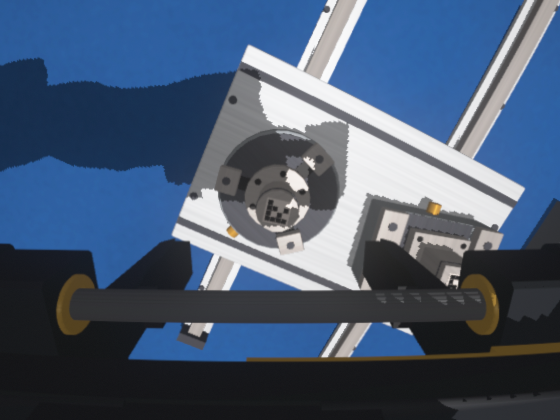

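View pics/t1.png

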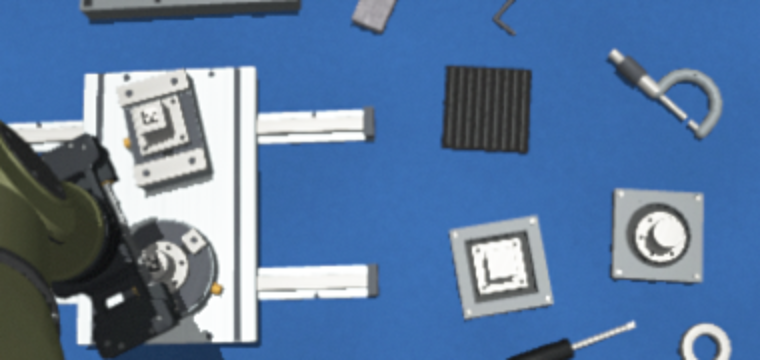

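```bash
cat > w.py <<'E'
import sys
from h import *
from plant import r
c=r.get_calibration("wrist")
a=[float(v) for v in sys.argv[1:]]
for i in range(0,len(a),3): print(p2w(c,a[i:i+2],a[i+2]).round(4))
E
python3 w.py 276 213 .122 281 185 .072
```

```text
[0.4486 0.2827 0.122 ]
[0.4479 0.2941 0.072 ]
```

```bash
python3 w.py 279 193.3 .082; python3 d.py .449 .2815 .255 25
```

```text
[0.4485 0.2887 0.082 ]
t 1.25 pos [0.4495 0.2816 0.3607] phi 25.17 tooly [ 0.e+00  1.e-04 -1.e+00] open 1.0 F [ 0.1  0.3 -0.1] q [-0.63  0.63 -0.03  1.9   0.03  0.61 -0.24]
{'dx': -0.0001, 'dy': 0.1057, 'dz': -0.0005, 'wx': -0.0001, 'wy': 0.0038, 'wz': -0.0001} rows 3.0
```

Emit:
{"name": "arm_command", "arguments": {
  "deltas": [
    {"dx": 0, "dy": 0.03, "dz": 0, "wx": 0, "wy": 0, "wz": 0},
    {"dx": 0, "dy": 0.06, "dz": 0, "wx": 0, "wy": 0, "wz": 0},
    {"dx": 0, "dy": 0.09, "dz": 0, "wx": 0, "wy": 0, "wz": 0},
    {"dx": 0, "dy": 0.105, "dz": 0, "wx": 0, "wy": 0, "wz": 0},
    {"dx": 0, "dy": 0.106, "dz": 0, "wx": 0, "wy": 0, "wz": 0}
  ]
}}

```text
clock: 1.75
tool_pos: [0.4472, 0.284, 0.253]
eef_rot: [0.599, -0.379, 0.376, -0.597]
contact_force: [-0.6, 1.0, 0.2]
opening: 1.001
```

Emit:
{"name": "arm_command", "arguments": {
  "deltas": [
    {"dx": 0, "dy": 0, "dz": 0, "wx": 0, "wy": 0, "wz": 0},
    {"dx": 0, "dy": 0, "dz": 0, "wx": 0, "wy": 0, "wz": 0},
    {"dx": 0, "dy": 0, "dz": 0, "wx": 0, "wy": 0, "wz": 0},
    {"dx": 0, "dy": 0, "dz": 0, "wx": 0, "wy": 0, "wz": 0},
    {"dx": 0, "dy": 0, "dz": 0, "wx": 0, "wy": 0, "wz": 0}
  ],
  "claw": -1
}}

```text
clock: 2.25
tool_pos: [0.4492, 0.2821, 0.2552]
eef_rot: [-0.597, 0.379, -0.379, 0.597]
contact_force: [-0.4, -0.3, -1.2]
opening: 0.572
```

```bash
python3 d.py .449 .2815 .36 20 .63 -.076 .36 8  .63 -.076 .189 8
```

```text
t 2.25 pos [0.4492 0.2821 0.2552] phi 25.2 tooly [ 8.e-04  7.e-04 -1.e+00] open 0.572 F [-0.4 -0.3 -1.2] q [-0.63  0.8  -0.02  1.97  0.05  0.36 -0.25]
{'dx': 0.0004, 'dy': -0.1048, 'dz': -0.0004, 'wx': -0.0013, 'wy': 0.1154, 'wz': -0.0004} rows 3.0
{'dx': 0.3978, 'dy': 0.0, 'dz': 0.0478, 'wx': 0.0, 'wy': 0.2667, 'wz': 0.0} rows 9.0
{'dx': 0.0, 'dy': 0.171, 'dz': 0.0, 'wx': 0.0, 'wy': 0.0, 'wz': 0.0} rows 4.0
```

Emit:
{"name": "arm_command", "arguments": {
  "deltas": [
    {"dx": 0, "dy": 0, "dz": 0, "wx": 0, "wy": 0, "wz": 0},
    {"dx": 0, "dy": 0, "dz": 0, "wx": 0, "wy": 0, "wz": 0},
    {"dx": 0, "dy": 0, "dz": 0, "wx": 0, "wy": 0, "wz": 0},
    {"dx": 0, "dy": 0, "dz": 0, "wx": 0, "wy": 0, "wz": 0},
    {"dx": 0, "dy": -0.005, "dz": 0, "wx": 0, "wy": 0, "wz": 0}
  ]
}}

```text
clock: 2.75
tool_pos: [0.4488, 0.2818, 0.2592]
eef_rot: [0.598, -0.379, 0.379, -0.596]
contact_force: [-0.5, -0.6, -2.9]
opening: 0.353
```

Emit:
{"name": "arm_command", "arguments": {
  "deltas": [
    {"dx": 0, "dy": -0.02, "dz": 0, "wx": 0, "wy": 0, "wz": 0},
    {"dx": 0, "dy": -0.05, "dz": 0, "wx": 0, "wy": 0, "wz": 0},
    {"dx": 0, "dy": -0.08, "dz": 0, "wx": 0, "wy": 0, "wz": 0},
    {"dx": 0.02, "dy": -0.1, "dz": 0, "wx": 0, "wy": 0.05, "wz": 0},
    {"dx": 0.06, "dy": -0.1, "dz": 0, "wx": 0, "wy": 0.115, "wz": 0}
  ]
}}

```text
clock: 3.25
tool_pos: [0.4743, 0.231, 0.3624]
eef_rot: [-0.578, 0.404, -0.404, 0.583]
contact_force: [1.8, -0.3, -3.6]
opening: 0.356
```

```bash
python3 d.py .63 -.076 .36 8  .63 -.076 .189 8
```

```text
t 3.25 pos [0.4743 0.231  0.3624] phi 20.33 tooly [ 0.004  0.006 -1.   ] open 0.356 F [ 1.8 -0.3 -3.6] q [-0.53  0.62 -0.02  1.91  0.02  0.6  -0.2 ]
{'dx': 0.3419, 'dy': 0.0012, 'dz': 0.0393, 'wx': -0.0068, 'wy': 0.274, 'wz': -0.0062} rows 7.0
{'dx': 0.0, 'dy': 0.171, 'dz': 0.0, 'wx': 0.0, 'wy': 0.0, 'wz': 0.0} rows 4.0
```

Emit:
{"name": "arm_command", "arguments": {
  "deltas": [
    {"dx": 0.045, "dy": 0, "dz": 0.005, "wx": 0, "wy": 0.04, "wz": 0},
    {"dx": 0.09, "dy": 0, "dz": 0.01, "wx": 0, "wy": 0.08, "wz": 0},
    {"dx": 0.135, "dy": 0, "dz": 0.015, "wx": 0, "wy": 0.12, "wz": 0},
    {"dx": 0.18, "dy": 0, "dz": 0.02, "wx": 0, "wy": 0.16, "wz": 0},
    {"dx": 0.225, "dy": 0, "dz": 0.025, "wx": 0, "wy": 0.2, "wz": 0}
  ]
}}

```text
clock: 3.75
tool_pos: [0.5754, 0.0231, 0.3595]
eef_rot: [0.546, -0.45, 0.45, -0.545]
contact_force: [0.6, -0.3, -3.3]
opening: 0.351
```

```bash
python3 d.py .63 -.076 .30 8  .63 -.076 .189 8
```

```text
t 3.75 pos [0.5754 0.0231 0.3595] phi 10.96 tooly [-1.2e-03  1.0e-04 -1.0e+00] open 0.351 F [ 0.6 -0.3 -3.3] q [-0.11  0.68 -0.02  1.77  0.02  0.69  0.05]
{'dx': 0.1077, 'dy': 0.0594, 'dz': 0.0349, 'wx': 0.0014, 'wy': 0.0658, 'wz': -0.0004} rows 3.0
{'dx': 0.0, 'dy': 0.111, 'dz': 0.0, 'wx': 0.0, 'wy': 0.0, 'wz': 0.0} rows 3.0
```

Emit:
{"name": "arm_command", "arguments": {
  "deltas": [
    {"dx": 0.035, "dy": 0.01, "dz": 0.01, "wx": 0, "wy": 0.02, "wz": 0},
    {"dx": 0.07, "dy": 0.03, "dz": 0.023, "wx": 0, "wy": 0.04, "wz": 0},
    {"dx": 0.1, "dy": 0.06, "dz": 0.033, "wx": 0, "wy": 0.066, "wz": 0},
    {"dx": 0.108, "dy": 0.1, "dz": 0.035, "wx": 0, "wy": 0.066, "wz": 0},
    {"dx": 0.108, "dy": 0.12, "dz": 0.035, "wx": 0, "wy": 0.066, "wz": 0}
  ]
}}

```text
clock: 4.25
tool_pos: [0.629, -0.0772, 0.2361]
eef_rot: [0.535, -0.466, 0.464, -0.532]
contact_force: [-0.9, 1.0, -4.2]
opening: 0.353
```

```bash
python3 d.py .63 -.076 .189 8
```

```text
t 4.25 pos [ 0.629  -0.0772  0.2361] phi 7.85 tooly [-0.005  -0.0014 -1.    ] open 0.353 F [-0.9  1.  -4.2] q [ 0.06  0.92 -0.02  1.66  0.03  0.57  0.16]
{'dx': -0.0011, 'dy': 0.0471, 'dz': 0.0014, 'wx': 0.0066, 'wy': -0.0034, 'wz': 0.0009} rows 1.0
```

Emit:
{"name": "arm_command", "arguments": {
  "deltas": [
    {"dx": 0, "dy": 0.02, "dz": 0, "wx": 0, "wy": 0, "wz": 0},
    {"dx": 0, "dy": 0.035, "dz": 0, "wx": 0, "wy": 0, "wz": 0},
    {"dx": 0, "dy": 0.042, "dz": 0, "wx": 0, "wy": 0, "wz": 0},
    {"dx": 0, "dy": 0.045, "dz": 0, "wx": 0, "wy": 0, "wz": 0},
    {"dx": 0, "dy": 0.047, "dz": 0, "wx": 0, "wy": 0, "wz": 0}
  ]
}}

```text
clock: 4.75
tool_pos: [0.6306, -0.0743, 0.1932]
eef_rot: [-0.534, 0.463, -0.464, 0.534]
contact_force: [0.0, -0.6, -2.7]
opening: 0.354
```

Emit:
{"name": "arm_command", "arguments": {
  "deltas": [
    {"dx": 0, "dy": 0, "dz": 0, "wx": 0, "wy": 0, "wz": 0},
    {"dx": 0, "dy": 0.0, "dz": 0, "wx": 0, "wy": 0, "wz": 0},
    {"dx": 0, "dy": 0.0, "dz": 0, "wx": 0, "wy": 0, "wz": 0},
    {"dx": 0, "dy": 0.001, "dz": 0, "wx": 0, "wy": 0, "wz": 0},
    {"dx": 0, "dy": 0.001, "dz": 0, "wx": 0, "wy": 0, "wz": 0}
  ]
}}

```text
clock: 5.25
tool_pos: [0.6302, -0.0744, 0.1918]
eef_rot: [-0.534, 0.464, -0.464, 0.534]
contact_force: [0.3, -0.1, -3.0]
opening: 0.355
```

```bash
python3 d.py .63 -.076 .187 8
```

```text
t 5.25 pos [ 0.6302 -0.0744  0.1918] phi 8.06 tooly [ 1.e-04  0.e+00 -1.e+00] open 0.355 F [ 0.3 -0.1 -3. ] q [ 0.06  0.99 -0.02  1.66  0.03  0.49  0.16]
{'dx': 0.0015, 'dy': 0.0048, 'dz': -0.0004, 'wx': -0.0001, 'wy': 0.0013, 'wz': -0.0} rows 1.0
```

Still carrying the full weight; lower the last 5 mm slowly.

Emit:
{"name": "arm_command", "arguments": {
  "deltas": [
    {"dx": 0, "dy": 0.001, "dz": 0, "wx": 0, "wy": 0, "wz": 0},
    {"dx": 0, "dy": 0.002, "dz": 0, "wx": 0, "wy": 0, "wz": 0},
    {"dx": 0, "dy": 0.003, "dz": 0, "wx": 0, "wy": 0, "wz": 0},
    {"dx": 0, "dy": 0.004, "dz": 0, "wx": 0, "wy": 0, "wz": 0},
    {"dx": 0, "dy": 0.0045, "dz": 0, "wx": 0, "wy": 0, "wz": 0}
  ]
}}

```text
clock: 5.75
tool_pos: [0.6302, -0.0744, 0.187]
eef_rot: [0.534, -0.464, 0.464, -0.534]
contact_force: [-0.1, 0.0, -3.1]
opening: 0.356
```

```bash
python3 d.py .63 -.076 .187 8
```

```text
t 5.75 pos [ 0.6302 -0.0744  0.187 ] phi 8.06 tooly [-2.e-04  1.e-04 -1.e+00] open 0.356 F [-0.1  0.  -3.1] q [ 0.06  1.   -0.02  1.66  0.03  0.48  0.16]
{'dx': 0.0016, 'dy': 0.0, 'dz': -0.0004, 'wx': 0.0003, 'wy': 0.0013, 'wz': -0.0002} rows 1.0
```

Emit:
{"name": "arm_command", "arguments": {
  "deltas": [
    {"dx": 0, "dy": 0.0005, "dz": 0, "wx": 0, "wy": 0, "wz": 0},
    {"dx": 0, "dy": 0.001, "dz": 0, "wx": 0, "wy": 0, "wz": 0},
    {"dx": 0, "dy": 0.0015, "dz": 0, "wx": 0, "wy": 0, "wz": 0},
    {"dx": 0, "dy": 0.0015, "dz": 0, "wx": 0, "wy": 0, "wz": 0},
    {"dx": 0, "dy": 0.0015, "dz": 0, "wx": 0, "wy": 0, "wz": 0}
  ]
}}

```text
clock: 6.25
tool_pos: [0.6302, -0.0744, 0.1868]
eef_rot: [-0.534, 0.464, -0.464, 0.534]
contact_force: [-2.7, 0.6, 6.9]
opening: 0.353
```

Emit:
{"name": "arm_command", "arguments": {
  "deltas": [
    {"dx": 0, "dy": -0.0008, "dz": 0, "wx": 0, "wy": 0, "wz": 0},
    {"dx": 0, "dy": -0.0008, "dz": 0, "wx": 0, "wy": 0, "wz": 0},
    {"dx": 0, "dy": -0.0008, "dz": 0, "wx": 0, "wy": 0, "wz": 0},
    {"dx": 0, "dy": -0.0008, "dz": 0, "wx": 0, "wy": 0, "wz": 0},
    {"dx": 0, "dy": -0.0008, "dz": 0, "wx": 0, "wy": 0, "wz": 0}
  ],
  "claw": 1
}}

```text
clock: 6.75
tool_pos: [0.6303, -0.0744, 0.1864]
eef_rot: [-0.534, 0.464, -0.464, 0.534]
contact_force: [-0.3, -0.0, 0.7]
opening: 0.782
```

Emit:
{"name": "arm_command", "arguments": {
  "deltas": [
    {"dx": 0, "dy": -0.03, "dz": 0, "wx": 0, "wy": 0, "wz": 0},
    {"dx": 0, "dy": -0.07, "dz": 0, "wx": 0, "wy": 0, "wz": 0},
    {"dx": 0, "dy": -0.115, "dz": 0, "wx": 0, "wy": 0, "wz": 0},
    {"dx": 0, "dy": -0.15, "dz": 0, "wx": 0, "wy": 0, "wz": 0},
    {"dx": 0.02, "dy": -0.16, "dz": -0.02, "wx": 0, "wy": 0, "wz": 0}
  ]
}}

```text
clock: 7.25
tool_pos: [0.6162, -0.0933, 0.3509]
eef_rot: [-0.532, 0.46, -0.464, 0.539]
contact_force: [0.3, -1.7, -0.2]
opening: 1.0
```

```bash
python3 d.py .474 -.264 .32 8  .474 -.264 .188 8
```

```text
t 7.25 pos [ 0.6162 -0.0933  0.3509] phi 8.41 tooly [ 0.0109  0.0029 -0.9999] open 1.0 F [ 0.3 -1.7 -0.2] q [ 0.09  0.75 -0.03  1.63  0.03  0.75  0.2 ]
{'dx': 0.1481, 'dy': 0.0289, 'dz': -0.166, 'wx': -0.0142, 'wy': 0.0091, 'wz': -0.0016} rows 5.0
{'dx': 0.0, 'dy': 0.132, 'dz': 0.0, 'wx': 0.0, 'wy': 0.0, 'wz': 0.0} rows 3.0
```

Emit:
{"name": "arm_command", "arguments": {
  "deltas": [
    {"dx": 0.03, "dy": 0, "dz": -0.033, "wx": 0, "wy": 0, "wz": 0},
    {"dx": 0.06, "dy": 0, "dz": -0.067, "wx": 0, "wy": 0, "wz": 0},
    {"dx": 0.09, "dy": 0, "dz": -0.1, "wx": 0, "wy": 0, "wz": 0},
    {"dx": 0.12, "dy": 0, "dz": -0.133, "wx": 0, "wy": 0, "wz": 0},
    {"dx": 0.14, "dy": 0, "dz": -0.158, "wx": 0, "wy": 0, "wz": 0}
  ]
}}

```text
clock: 7.75
tool_pos: [0.4741, -0.2605, 0.3466]
eef_rot: [0.534, -0.464, 0.465, -0.533]
contact_force: [0.5, 0.1, -0.1]
opening: 1.0
```

Emit:
{"name": "arm_command", "arguments": {
  "deltas": [
    {"dx": 0.008, "dy": 0, "dz": -0.008, "wx": 0, "wy": 0, "wz": 0},
    {"dx": 0.008, "dy": 0, "dz": -0.008, "wx": 0, "wy": 0, "wz": 0},
    {"dx": 0.008, "dy": 0, "dz": -0.008, "wx": 0, "wy": 0, "wz": 0},
    {"dx": 0.008, "dy": 0, "dz": -0.008, "wx": 0, "wy": 0, "wz": 0},
    {"dx": 0.008, "dy": 0, "dz": -0.008, "wx": 0, "wy": 0, "wz": 0}
  ]
}}

```text
clock: 8.25
tool_pos: [0.4709, -0.2653, 0.3464]
eef_rot: [-0.534, 0.463, -0.463, 0.535]
contact_force: [-0.9, 0.5, 0.7]
opening: 1.006
```

```bash
python3 d.py .474 -.264 .188 8;  python3 - <<'E'
from plant import r
import cv2
im=r.snapshot("wrist");cv2.imwrite("pics/w2.png",im[:,:,::-1])
im=r.snapshot("top");cv2.imwrite("pics/t2.png",cv2.resize(im[150:310,110:380,::-1],None,fx=2.9,fy=2.9))
E
```

```text
t 8.25 pos [ 0.4709 -0.2653  0.3464] phi 8.23 tooly [ 8.e-04  8.e-04 -1.e+00] open 1.006 F [-0.9  0.5  0.7] q [ 0.47  0.66 -0.07  1.89  0.07  0.6   0.5 ]
{'dx': -0.0007, 'dy': 0.1584, 'dz': 0.0032, 'wx': -0.0012, 'wy': 0.0052, 'wz': -0.0008} rows 4.0
```

View pics/w2.png

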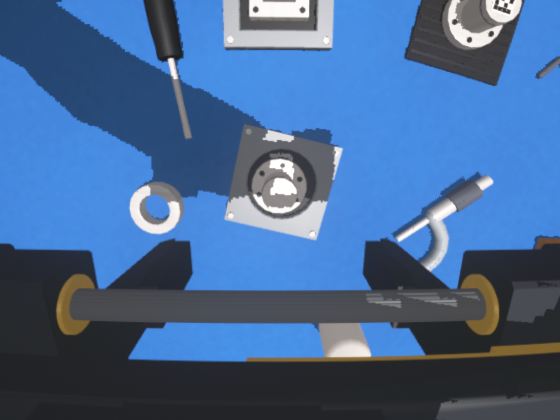

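View pics/t2.png

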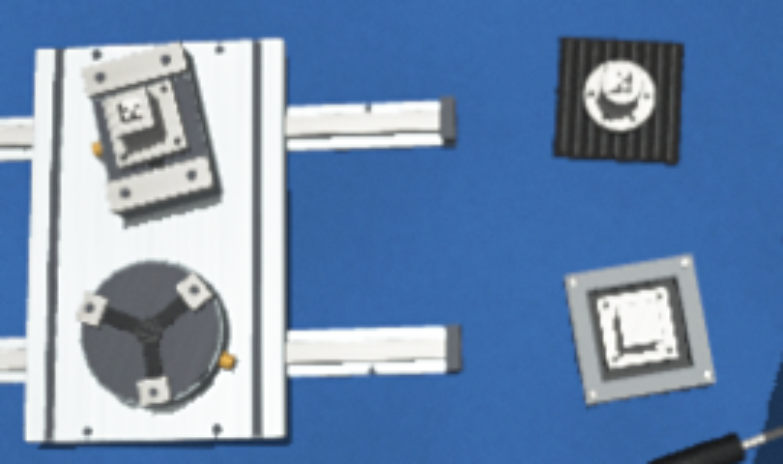

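```bash
python3 - <<'E'
from h import *
from plant import r
t=r.get_calibration("top"); w=r.get_calibration("wrist")
f=lambda u,v,z: print(p2w(t,((u+.5)/2.9-.5+110,(v+.5)/2.9-.5+150),z).round(4))
f(150,330,.072); f(146.5,330,.082); f(91,308,.082);f(195,290,.082);f(153,392,.082)
print("mat part"); f(622,85,.054); f(619,95,.016)
W=lambda u,v,z: p2w(w,(u,v),z).round(4)
print("car",np.mean([W(*p,.014) for p in [(247,126),(342,148),(317,240),(226,219)]],0),"top",W(282,191,.055),"flange",W(279,184,.017))
E
```

```text
[0.4499 0.2818 0.072 ]
[0.449  0.2817 0.082 ]
[0.4663 0.324  0.082 ]
[0.4776 0.2456 0.082 ]
[0.4036 0.2763 0.082 ]
mat part
[ 0.6286 -0.076   0.054 ]
[ 0.6303 -0.0757  0.016 ]
car [ 0.47655 -0.26165  0.014  ] top [ 0.4745 -0.2589  0.055 ] flange [ 0.4723 -0.2605  0.017 ]
```

```bash
python3 d.py .473 -.263 .188 8
```

```text
t 8.35 pos [ 0.4704 -0.2658  0.3464] phi 8.17 tooly [ 4.e-04  4.e-04 -1.e+00] open 1.003 F [ 0.3  0.4 -0.2] q [ 0.47  0.66 -0.07  1.89  0.08  0.6   0.5 ]
{'dx': -0.0024, 'dy': 0.1584, 'dz': 0.0029, 'wx': -0.0005, 'wy': 0.0038, 'wz': -0.0005} rows 4.0
```

Emit:
{"name": "arm_command", "arguments": {
  "deltas": [
    {"dx": -0.002, "dy": 0.03, "dz": 0.003, "wx": 0, "wy": 0, "wz": 0},
    {"dx": -0.002, "dy": 0.07, "dz": 0.003, "wx": 0, "wy": 0, "wz": 0},
    {"dx": -0.002, "dy": 0.11, "dz": 0.003, "wx": 0, "wy": 0, "wz": 0},
    {"dx": -0.002, "dy": 0.145, "dz": 0.003, "wx": 0, "wy": 0, "wz": 0},
    {"dx": -0.002, "dy": 0.158, "dz": 0.003, "wx": 0, "wy": 0, "wz": 0}
  ]
}}

```text
clock: 8.85
tool_pos: [0.4717, -0.2634, 0.1856]
eef_rot: [0.534, -0.465, 0.462, -0.534]
contact_force: [-0.3, -0.2, -0.1]
opening: 1.003
```

Emit:
{"name": "arm_command", "arguments": {
  "deltas": [
    {"dx": 0, "dy": 0, "dz": 0, "wx": 0, "wy": 0, "wz": 0},
    {"dx": 0, "dy": 0, "dz": 0, "wx": 0, "wy": 0, "wz": 0},
    {"dx": 0, "dy": 0, "dz": 0, "wx": 0, "wy": 0, "wz": 0},
    {"dx": 0, "dy": 0, "dz": 0, "wx": 0, "wy": 0, "wz": 0},
    {"dx": 0, "dy": 0, "dz": 0, "wx": 0, "wy": 0, "wz": 0}
  ],
  "claw": -1
}}

```text
clock: 9.35
tool_pos: [0.4726, -0.2647, 0.1896]
eef_rot: [-0.534, 0.463, -0.464, 0.534]
contact_force: [-0.1, -0.2, 0.3]
opening: 0.57
```

Emit:
{"name": "arm_command", "arguments": {
  "deltas": [
    {"dx": 0, "dy": 0, "dz": 0, "wx": 0, "wy": 0, "wz": 0},
    {"dx": 0, "dy": 0, "dz": 0, "wx": 0, "wy": 0, "wz": 0},
    {"dx": 0, "dy": 0, "dz": 0, "wx": 0, "wy": 0, "wz": 0},
    {"dx": 0, "dy": 0, "dz": 0, "wx": 0, "wy": 0, "wz": 0},
    {"dx": 0, "dy": 0, "dz": 0, "wx": 0, "wy": 0, "wz": 0}
  ]
}}

```text
clock: 9.85
tool_pos: [0.4724, -0.2644, 0.1887]
eef_rot: [-0.534, 0.464, -0.464, 0.534]
contact_force: [-0.8, 0.2, 3.5]
opening: 0.353
```

```bash
python3 d.py .473 -.263 .37 8 .45 .282 .37 18 .45 .282 .255 18
```

```text
t 9.85 pos [ 0.4724 -0.2644  0.1887] phi 8.06 tooly [ 3.e-04 -1.e-04 -1.e+00] open 0.353 F [-0.8  0.2  3.5] q [ 0.45  0.93 -0.03  1.95  0.11  0.26  0.46]
{'dx': -0.0013, 'dy': -0.1813, 'dz': 0.0009, 'wx': -0.0004, 'wy': 0.0013, 'wz': 0.0002} rows 4.0
{'dx': -0.5429, 'dy': 0.0, 'dz': 0.0531, 'wx': 0.0, 'wy': -0.2222, 'wz': 0.0} rows 11.0
{'dx': 0.0, 'dy': 0.115, 'dz': 0.0, 'wx': 0.0, 'wy': 0.0, 'wz': 0.0} rows 3.0
```

Emit:
{"name": "arm_command", "arguments": {
  "deltas": [
    {"dx": 0, "dy": -0.02, "dz": 0, "wx": 0, "wy": 0, "wz": 0},
    {"dx": 0, "dy": -0.06, "dz": 0, "wx": 0, "wy": 0, "wz": 0},
    {"dx": 0, "dy": -0.105, "dz": 0, "wx": 0, "wy": 0, "wz": 0},
    {"dx": 0, "dy": -0.15, "dz": 0, "wx": 0, "wy": 0, "wz": 0},
    {"dx": -0.03, "dy": -0.175, "dz": 0.003, "wx": 0, "wy": -0.01, "wz": 0}
  ]
}}

```text
clock: 10.35
tool_pos: [0.4708, -0.2384, 0.3663]
eef_rot: [0.534, -0.461, 0.466, -0.534]
contact_force: [0.7, -0.2, -3.3]
opening: 0.353
```

Emit:
{"name": "arm_command", "arguments": {
  "deltas": [
    {"dx": -0.045, "dy": -0.005, "dz": 0.005, "wx": 0, "wy": -0.02, "wz": 0},
    {"dx": -0.092, "dy": -0.005, "dz": 0.01, "wx": 0, "wy": -0.04, "wz": 0},
    {"dx": -0.14, "dy": -0.005, "dz": 0.015, "wx": 0, "wy": -0.06, "wz": 0},
    {"dx": -0.188, "dy": -0.005, "dz": 0.02, "wx": 0, "wy": -0.08, "wz": 0},
    {"dx": -0.236, "dy": -0.005, "dz": 0.025, "wx": 0, "wy": -0.1, "wz": 0}
  ]
}}

```text
clock: 10.85
tool_pos: [0.46, 0.0045, 0.368]
eef_rot: [0.554, -0.441, 0.44, -0.553]
contact_force: [0.6, 0.9, -3.7]
opening: 0.352
```

```bash
python3 d.py .45 .282 .37 18 .45 .282 .255 18
```

```text
t 10.85 pos [0.46   0.0045 0.368 ] phi 13.03 tooly [-1.8e-03 -1.0e-04 -1.0e+00] open 0.352 F [ 0.6  0.9 -3.7] q [-0.08  0.54 -0.04  2.09  0.04  0.51  0.07]
{'dx': -0.2726, 'dy': -0.0021, 'dz': 0.0528, 'wx': 0.0022, 'wy': -0.1105, 'wz': -0.0005} rows 6.0
{'dx': 0.0, 'dy': 0.115, 'dz': 0.0, 'wx': 0.0, 'wy': 0.0, 'wz': 0.0} rows 3.0
```

Emit:
{"name": "arm_command", "arguments": {
  "deltas": [
    {"dx": -0.047, "dy": 0, "dz": 0.009, "wx": 0, "wy": -0.02, "wz": 0},
    {"dx": -0.094, "dy": 0, "dz": 0.018, "wx": 0, "wy": -0.04, "wz": 0},
    {"dx": -0.141, "dy": 0, "dz": 0.027, "wx": 0, "wy": -0.06, "wz": 0},
    {"dx": -0.188, "dy": 0, "dz": 0.036, "wx": 0, "wy": -0.08, "wz": 0},
    {"dx": -0.232, "dy": 0, "dz": 0.045, "wx": 0, "wy": -0.1, "wz": 0}
  ]
}}

```text
clock: 11.35
tool_pos: [0.4514, 0.241, 0.3677]
eef_rot: [0.571, -0.418, 0.417, -0.57]
contact_force: [1.4, 0.1, -3.4]
opening: 0.357
```

Emit:
{"name": "arm_command", "arguments": {
  "deltas": [
    {"dx": -0.025, "dy": 0, "dz": 0.005, "wx": 0, "wy": -0.01, "wz": 0},
    {"dx": -0.037, "dy": 0.01, "dz": 0.007, "wx": 0, "wy": -0.01, "wz": 0},
    {"dx": -0.039, "dy": 0.03, "dz": 0.008, "wx": 0, "wy": -0.01, "wz": 0},
    {"dx": -0.04, "dy": 0.045, "dz": 0.008, "wx": 0, "wy": -0.01, "wz": 0},
    {"dx": -0.04, "dy": 0.05, "dz": 0.008, "wx": 0, "wy": -0.01, "wz": 0}
  ]
}}

```text
clock: 11.85
tool_pos: [0.4473, 0.2777, 0.3161]
eef_rot: [0.574, -0.417, 0.416, -0.57]
contact_force: [-0.4, -0.5, -4.0]
opening: 0.352
```

```bash
python3 d.py .45 .282 .27 18 .45 .282 .256 18
```

```text
t 11.85 pos [0.4473 0.2777 0.3161] phi 17.87 tooly [-0.0043 -0.0042 -1.    ] open 0.352 F [-0.4 -0.5 -4. ] q [-0.64  0.7   0.    1.95 -0.    0.5  -0.33]
{'dx': -0.0034, 'dy': 0.046, 'dz': 0.0041, 'wx': 0.0069, 'wy': -0.0028, 'wz': 0.0034} rows 1.0
{'dx': 0.0, 'dy': 0.014, 'dz': 0.0, 'wx': 0.0, 'wy': 0.0, 'wz': 0.0} rows 1.0
```

Emit:
{"name": "arm_command", "arguments": {
  "deltas": [
    {"dx": -0.002, "dy": 0.01, "dz": 0.003, "wx": 0, "wy": 0, "wz": 0},
    {"dx": -0.002, "dy": 0.025, "dz": 0.003, "wx": 0, "wy": 0, "wz": 0},
    {"dx": -0.002, "dy": 0.038, "dz": 0.003, "wx": 0, "wy": 0, "wz": 0},
    {"dx": -0.002, "dy": 0.044, "dz": 0.003, "wx": 0, "wy": 0, "wz": 0},
    {"dx": -0.002, "dy": 0.046, "dz": 0.003, "wx": 0, "wy": 0, "wz": 0}
  ]
}}

```text
clock: 12.35
tool_pos: [0.4503, 0.282, 0.2718]
eef_rot: [0.572, -0.416, 0.416, -0.571]
contact_force: [-0.1, 0.2, -4.3]
opening: 0.349
```

Emit:
{"name": "arm_command", "arguments": {
  "deltas": [
    {"dx": 0, "dy": 0, "dz": 0, "wx": 0, "wy": 0, "wz": 0},
    {"dx": 0, "dy": 0, "dz": 0, "wx": 0, "wy": 0, "wz": 0},
    {"dx": 0, "dy": 0, "dz": 0, "wx": 0, "wy": 0, "wz": 0},
    {"dx": 0, "dy": 0, "dz": 0, "wx": 0, "wy": 0, "wz": 0},
    {"dx": 0, "dy": 0, "dz": 0, "wx": 0, "wy": 0, "wz": 0}
  ]
}}

```text
clock: 12.85
tool_pos: [0.4504, 0.2824, 0.2728]
eef_rot: [-0.572, 0.416, -0.416, 0.572]
contact_force: [-0.4, -0.1, -4.3]
opening: 0.355
```

```bash
python3 d.py .45 .282 .256 18
```

```text
t 12.85 pos [0.4504 0.2824 0.2728] phi 17.96 tooly [ 4.e-04  4.e-04 -1.e+00] open 0.355 F [-0.4 -0.1 -4.3] q [-0.65  0.77 -0.    1.96  0.    0.4  -0.33]
{'dx': 0.0003, 'dy': 0.0168, 'dz': -0.0005, 'wx': -0.0007, 'wy': -0.0009, 'wz': -0.0003} rows 1.0
```

Emit:
{"name": "arm_command", "arguments": {
  "deltas": [
    {"dx": 0, "dy": 0.005, "dz": 0, "wx": 0, "wy": 0, "wz": 0},
    {"dx": 0, "dy": 0.01, "dz": 0, "wx": 0, "wy": 0, "wz": 0},
    {"dx": 0, "dy": 0.013, "dz": 0, "wx": 0, "wy": 0, "wz": 0},
    {"dx": 0, "dy": 0.015, "dz": 0, "wx": 0, "wy": 0, "wz": 0},
    {"dx": 0, "dy": 0.016, "dz": 0, "wx": 0, "wy": 0, "wz": 0}
  ]
}}

```text
clock: 13.35
tool_pos: [0.4503, 0.2823, 0.2561]
eef_rot: [0.572, -0.416, 0.416, -0.572]
contact_force: [-0.4, 0.1, -4.8]
opening: 0.355
```

Emit:
{"name": "arm_command", "arguments": {
  "deltas": [
    {"dx": 0, "dy": 0.0005, "dz": 0, "wx": 0, "wy": 0, "wz": 0},
    {"dx": 0, "dy": 0.001, "dz": 0, "wx": 0, "wy": 0, "wz": 0},
    {"dx": 0, "dy": 0.001, "dz": 0, "wx": 0, "wy": 0, "wz": 0},
    {"dx": 0, "dy": 0.0015, "dz": 0, "wx": 0, "wy": 0, "wz": 0},
    {"dx": 0, "dy": 0.0015, "dz": 0, "wx": 0, "wy": 0, "wz": 0}
  ]
}}

```text
clock: 13.85
tool_pos: [0.4503, 0.2823, 0.2557]
eef_rot: [-0.572, 0.416, -0.416, 0.572]
contact_force: [-1.7, -0.7, 4.4]
opening: 0.355
```

Seated (force rose ~9 N). Release and lift.

Emit:
{"name": "arm_command", "arguments": {
  "deltas": [
    {"dx": 0, "dy": -0.0008, "dz": 0, "wx": 0, "wy": 0, "wz": 0},
    {"dx": 0, "dy": -0.0008, "dz": 0, "wx": 0, "wy": 0, "wz": 0},
    {"dx": 0, "dy": -0.0008, "dz": 0, "wx": 0, "wy": 0, "wz": 0},
    {"dx": 0, "dy": -0.0008, "dz": 0, "wx": 0, "wy": 0, "wz": 0},
    {"dx": 0, "dy": -0.0008, "dz": 0, "wx": 0, "wy": 0, "wz": 0}
  ],
  "claw": 1
}}

```text
clock: 14.35
tool_pos: [0.4504, 0.2824, 0.2558]
eef_rot: [-0.572, 0.416, -0.416, 0.572]
contact_force: [0.5, -0.3, 0.2]
opening: 0.782
```

Emit:
{"name": "arm_command", "arguments": {
  "deltas": [
    {"dx": 0, "dy": -0.02, "dz": 0, "wx": 0, "wy": 0, "wz": 0},
    {"dx": 0, "dy": -0.05, "dz": 0, "wx": 0, "wy": 0, "wz": 0},
    {"dx": 0, "dy": -0.085, "dz": 0, "wx": 0, "wy": 0, "wz": 0},
    {"dx": 0.01, "dy": -0.105, "dz": 0, "wx": 0, "wy": 0, "wz": 0},
    {"dx": 0.04, "dy": -0.11, "dz": 0, "wx": 0, "wy": 0, "wz": 0}
  ]
}}

```text
clock: 14.85
tool_pos: [0.4625, 0.2472, 0.3683]
eef_rot: [-0.571, 0.414, -0.414, 0.575]
contact_force: [0.4, 0.2, -0.6]
opening: 1.002
```

```bash
python3 d.py .63 -.075 .36 8 .63 -.075 .187 8
```

```text
t 14.85 pos [0.4625 0.2472 0.3683] phi 18.29 tooly [ 0.004   0.0053 -1.    ] open 1.002 F [ 0.4  0.2 -0.6] q [-0.57  0.61 -0.01  1.92  0.01  0.61 -0.27]
{'dx': 0.3585, 'dy': 0.0072, 'dz': 0.0579, 'wx': -0.0065, 'wy': 0.2286, 'wz': -0.0054} rows 8.0
{'dx': 0.0, 'dy': 0.173, 'dz': 0.0, 'wx': 0.0, 'wy': 0.0, 'wz': 0.0} rows 4.0
```

Emit:
{"name": "arm_command", "arguments": {
  "deltas": [
    {"dx": 0.047, "dy": 0, "dz": 0.007, "wx": 0, "wy": 0.03, "wz": 0},
    {"dx": 0.094, "dy": 0, "dz": 0.015, "wx": 0, "wy": 0.06, "wz": 0},
    {"dx": 0.141, "dy": 0, "dz": 0.023, "wx": 0, "wy": 0.09, "wz": 0},
    {"dx": 0.188, "dy": 0, "dz": 0.031, "wx": 0, "wy": 0.12, "wz": 0},
    {"dx": 0.235, "dy": 0, "dz": 0.038, "wx": 0, "wy": 0.15, "wz": 0}
  ]
}}

```text
clock: 15.35
tool_pos: [0.5719, 0.0306, 0.3658]
eef_rot: [-0.546, 0.449, -0.449, 0.546]
contact_force: [0.2, 0.6, 0.0]
opening: 1.0
```

```bash
python3 d.py .63 -.075 .30 8 .63 -.075 .187 8
python3 - <<'E'
from plant import r
import cv2
im=r.snapshot("top");cv2.imwrite("pics/t3.png",cv2.resize(im[150:310,100:250,::-1],None,fx=3.6,fy=3.6))
E
```

```text
t 15.35 pos [0.5719 0.0306 0.3658] phi 11.16 tooly [ 0.e+00  2.e-04 -1.e+00] open 1.0 F [0.2 0.6 0. ] q [-0.12  0.67 -0.02  1.77  0.02  0.7   0.04]
{'dx': 0.1149, 'dy': 0.0658, 'dz': 0.0365, 'wx': -0.0001, 'wy': 0.0702, 'wz': -0.0002} rows 3.0
{'dx': 0.0, 'dy': 0.113, 'dz': 0.0, 'wx': 0.0, 'wy': 0.0, 'wz': 0.0} rows 3.0
```

View pics/t3.png

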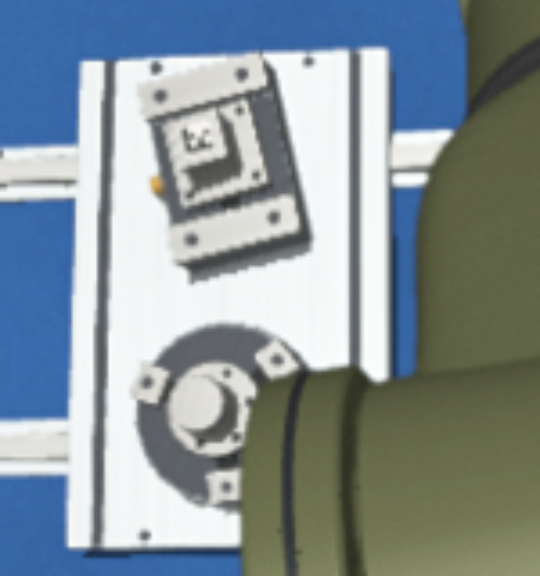

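Emit:
{"name": "arm_command", "arguments": {
  "deltas": [
    {"dx": 0.045, "dy": 0, "dz": 0.014, "wx": 0, "wy": 0.03, "wz": 0},
    {"dx": 0.085, "dy": 0.01, "dz": 0.027, "wx": 0, "wy": 0.05, "wz": 0},
    {"dx": 0.11, "dy": 0.03, "dz": 0.035, "wx": 0, "wy": 0.07, "wz": 0},
    {"dx": 0.115, "dy": 0.06, "dz": 0.037, "wx": 0, "wy": 0.07, "wz": 0},
    {"dx": 0.115, "dy": 0.066, "dz": 0.037, "wx": 0, "wy": 0.07, "wz": 0}
  ]
}}

```text
clock: 15.9
tool_pos: [0.6287, -0.0745, 0.2965]
eef_rot: [0.535, -0.466, 0.463, -0.532]
contact_force: [-0.8, 1.4, -0.0]
opening: 1.001
```

```bash
python3 d.py .63 -.075 .187 8
```

```text
t 15.9 pos [ 0.6287 -0.0745  0.2965] phi 7.93 tooly [-6.e-03 -3.e-04 -1.e+00] open 1.001 F [-0.8  1.4 -0. ] q [ 0.06  0.83 -0.02  1.63  0.02  0.68  0.16]
{'dx': 0.0008, 'dy': 0.1095, 'dz': 0.0019, 'wx': 0.0076, 'wy': -0.0016, 'wz': -0.0007} rows 3.0
```

Emit:
{"name": "arm_command", "arguments": {
  "deltas": [
    {"dx": 0, "dy": 0.035, "dz": 0, "wx": 0, "wy": 0, "wz": 0},
    {"dx": 0, "dy": 0.07, "dz": 0, "wx": 0, "wy": 0, "wz": 0},
    {"dx": 0, "dy": 0.095, "dz": 0, "wx": 0, "wy": 0, "wz": 0},
    {"dx": 0, "dy": 0.108, "dz": 0, "wx": 0, "wy": 0, "wz": 0},
    {"dx": 0, "dy": 0.111, "dz": 0, "wx": 0, "wy": 0, "wz": 0}
  ]
}}

```text
clock: 16.4
tool_pos: [0.6295, -0.0721, 0.1881]
eef_rot: [0.534, -0.464, 0.463, -0.534]
contact_force: [0.2, 0.1, 1.0]
opening: 0.999
```

Emit:
{"name": "arm_command", "arguments": {
  "deltas": [
    {"dx": 0, "dy": 0, "dz": 0, "wx": 0, "wy": 0, "wz": 0},
    {"dx": 0, "dy": 0, "dz": 0, "wx": 0, "wy": 0, "wz": 0},
    {"dx": 0, "dy": 0, "dz": 0, "wx": 0, "wy": 0, "wz": 0},
    {"dx": 0, "dy": 0, "dz": 0, "wx": 0, "wy": 0, "wz": 0},
    {"dx": 0, "dy": 0, "dz": 0, "wx": 0, "wy": 0, "wz": 0}
  ],
  "claw": -1
}}

```text
clock: 16.9
tool_pos: [0.6301, -0.0732, 0.1894]
eef_rot: [-0.534, 0.463, -0.464, 0.534]
contact_force: [0.3, 0.3, 0.2]
opening: 0.569
```

Emit:
{"name": "arm_command", "arguments": {
  "deltas": [
    {"dx": 0, "dy": 0, "dz": 0, "wx": 0, "wy": 0, "wz": 0},
    {"dx": 0, "dy": 0, "dz": 0, "wx": 0, "wy": 0, "wz": 0},
    {"dx": 0, "dy": 0, "dz": 0, "wx": 0, "wy": 0, "wz": 0},
    {"dx": 0, "dy": 0, "dz": 0, "wx": 0, "wy": 0, "wz": 0},
    {"dx": 0, "dy": 0, "dz": 0, "wx": 0, "wy": 0, "wz": 0}
  ]
}}

```text
clock: 17.4
tool_pos: [0.63, -0.0731, 0.1888]
eef_rot: [-0.534, 0.464, -0.464, 0.534]
contact_force: [-0.6, -0.3, 1.0]
opening: 0.352
```

```bash
python3 d.py .63 -.075 .3 8 .475 -.261 .3 8
```

```text
t 17.4 pos [ 0.63   -0.0731  0.1888] phi 8.06 tooly [ 1.e-04  1.e-04 -1.e+00] open 0.352 F [-0.6 -0.3  1. ] q [ 0.05  0.99 -0.02  1.66  0.03  0.48  0.16]
{'dx': 0.0018, 'dy': -0.1112, 'dz': -0.0002, 'wx': -0.0002, 'wy': 0.0013, 'wz': -0.0001} rows 3.0
{'dx': 0.1626, 'dy': 0.0, 'dz': -0.1794, 'wx': 0.0, 'wy': 0.0, 'wz': 0.0} rows 5.0
```

Emit:
{"name": "arm_command", "arguments": {
  "deltas": [
    {"dx": 0, "dy": -0.02, "dz": 0, "wx": 0, "wy": 0, "wz": 0},
    {"dx": 0, "dy": -0.06, "dz": 0, "wx": 0, "wy": 0, "wz": 0},
    {"dx": 0.01, "dy": -0.1, "dz": -0.01, "wx": 0, "wy": 0, "wz": 0},
    {"dx": 0.035, "dy": -0.12, "dz": -0.038, "wx": 0, "wy": 0, "wz": 0},
    {"dx": 0.066, "dy": -0.125, "dz": -0.072, "wx": 0, "wy": 0, "wz": 0}
  ]
}}

```text
clock: 17.9
tool_pos: [0.5689, -0.1476, 0.3162]
eef_rot: [-0.533, 0.461, -0.464, 0.536]
contact_force: [0.3, -1.1, -3.6]
opening: 0.351
```

Emit:
{"name": "arm_command", "arguments": {
  "deltas": [
    {"dx": 0.032, "dy": 0, "dz": -0.035, "wx": 0, "wy": 0, "wz": 0},
    {"dx": 0.064, "dy": 0, "dz": -0.07, "wx": 0, "wy": 0, "wz": 0},
    {"dx": 0.088, "dy": 0.01, "dz": -0.097, "wx": 0, "wy": 0, "wz": 0},
    {"dx": 0.096, "dy": 0.03, "dz": -0.106, "wx": 0, "wy": 0, "wz": 0},
    {"dx": 0.097, "dy": 0.06, "dz": -0.107, "wx": 0, "wy": 0, "wz": 0}
  ]
}}

```text
clock: 18.4
tool_pos: [0.4737, -0.2626, 0.2541]
eef_rot: [0.533, -0.464, 0.466, -0.532]
contact_force: [1.4, -0.4, -3.0]
opening: 0.354
```

Emit:
{"name": "arm_command", "arguments": {
  "deltas": [
    {"dx": 0, "dy": 0.01, "dz": 0, "wx": 0, "wy": 0, "wz": 0},
    {"dx": 0, "dy": 0.02, "dz": 0, "wx": 0, "wy": 0, "wz": 0},
    {"dx": 0, "dy": 0.03, "dz": 0, "wx": 0, "wy": 0, "wz": 0},
    {"dx": 0, "dy": 0.035, "dz": 0, "wx": 0, "wy": 0, "wz": 0},
    {"dx": 0, "dy": 0.035, "dz": 0, "wx": 0, "wy": 0, "wz": 0}
  ]
}}

```text
clock: 18.9
tool_pos: [0.4757, -0.2592, 0.2185]
eef_rot: [-0.534, 0.464, -0.463, 0.534]
contact_force: [-0.2, 0.6, -3.2]
opening: 0.354
```

```bash
python3 d.py .475 -.260 .19 8
```

```text
t 18.9 pos [ 0.4757 -0.2592  0.2185] phi 8.11 tooly [-4.e-04  4.e-04 -1.e+00] open 0.354 F [-0.2  0.6 -3.2] q [ 0.44  0.88 -0.05  1.95  0.11  0.32  0.45]
{'dx': 0.0007, 'dy': 0.0285, 'dz': -0.0008, 'wx': 0.0004, 'wy': 0.0023, 'wz': -0.0005} rows 1.0
```

Emit:
{"name": "arm_command", "arguments": {
  "deltas": [
    {"dx": 0.001, "dy": 0.01, "dz": 0, "wx": 0, "wy": 0, "wz": 0},
    {"dx": 0.001, "dy": 0.018, "dz": 0, "wx": 0, "wy": 0, "wz": 0},
    {"dx": 0.001, "dy": 0.023, "dz": 0, "wx": 0, "wy": 0, "wz": 0},
    {"dx": 0.001, "dy": 0.026, "dz": 0, "wx": 0, "wy": 0, "wz": 0},
    {"dx": 0.001, "dy": 0.0275, "dz": 0, "wx": 0, "wy": 0, "wz": 0}
  ]
}}

```text
clock: 19.4
tool_pos: [0.4756, -0.2606, 0.1909]
eef_rot: [0.534, -0.464, 0.463, -0.534]
contact_force: [0.2, 0.4, -4.0]
opening: 0.35
```

Emit:
{"name": "arm_command", "arguments": {
  "deltas": [
    {"dx": 0, "dy": 0.0005, "dz": 0, "wx": 0, "wy": 0, "wz": 0},
    {"dx": 0, "dy": 0.001, "dz": 0, "wx": 0, "wy": 0, "wz": 0},
    {"dx": 0, "dy": 0.001, "dz": 0, "wx": 0, "wy": 0, "wz": 0},
    {"dx": 0, "dy": 0.0015, "dz": 0, "wx": 0, "wy": 0, "wz": 0},
    {"dx": 0, "dy": 0.002, "dz": 0, "wx": 0, "wy": 0, "wz": 0}
  ]
}}

```text
clock: 19.9
tool_pos: [0.4757, -0.2607, 0.1898]
eef_rot: [-0.534, 0.463, -0.464, 0.534]
contact_force: [-1.1, 0.6, 6.0]
opening: 0.354
```

Emit:
{"name": "arm_command", "arguments": {
  "deltas": [
    {"dx": 0, "dy": -0.0008, "dz": 0, "wx": 0, "wy": 0, "wz": 0},
    {"dx": 0, "dy": -0.0008, "dz": 0, "wx": 0, "wy": 0, "wz": 0},
    {"dx": 0, "dy": -0.0008, "dz": 0, "wx": 0, "wy": 0, "wz": 0},
    {"dx": 0, "dy": -0.0008, "dz": 0, "wx": 0, "wy": 0, "wz": 0},
    {"dx": 0, "dy": -0.0008, "dz": 0, "wx": 0, "wy": 0, "wz": 0}
  ],
  "claw": 1
}}

```text
clock: 20.4
tool_pos: [0.4757, -0.2606, 0.1901]
eef_rot: [-0.534, 0.464, -0.464, 0.534]
contact_force: [-0.4, -0.1, 0.2]
opening: 0.781
```

Emit:
{"name": "arm_command", "arguments": {
  "deltas": [
    {"dx": 0, "dy": -0.02, "dz": 0, "wx": 0, "wy": 0, "wz": 0},
    {"dx": 0, "dy": -0.06, "dz": 0, "wx": 0, "wy": 0, "wz": 0},
    {"dx": 0, "dy": -0.105, "dz": 0, "wx": 0, "wy": 0, "wz": 0},
    {"dx": -0.01, "dy": -0.15, "dz": 0, "wx": 0, "wy": 0, "wz": 0},
    {"dx": -0.03, "dy": -0.18, "dz": 0.01, "wx": 0, "wy": 0, "wz": 0}
  ]
}}

```text
clock: 20.9
tool_pos: [0.4804, -0.2313, 0.373]
eef_rot: [0.533, -0.464, 0.466, -0.533]
contact_force: [1.5, -1.1, 0.0]
opening: 0.998
```

```bash
python3 d.py .605 .284 .37 13 .605 .284 .255 13
```

```text
t 20.9 pos [ 0.4804 -0.2313  0.373 ] phi 7.8 tooly [ 0.0019 -0.0025 -1.    ] open 0.998 F [ 1.5 -1.1  0. ] q [ 0.41  0.61 -0.07  1.88  0.07  0.65  0.42]
{'dx': -0.4936, 'dy': 0.0019, 'dz': 0.1933, 'wx': -0.0017, 'wy': -0.1157, 'wz': 0.0036} rows 11.0
{'dx': 0.0, 'dy': 0.115, 'dz': -0.0, 'wx': 0.0, 'wy': 0.0, 'wz': 0.0} rows 3.0
```

Emit:
{"name": "arm_command", "arguments": {
  "deltas": [
    {"dx": -0.044, "dy": 0, "dz": 0.017, "wx": 0, "wy": -0.01, "wz": 0},
    {"dx": -0.088, "dy": 0, "dz": 0.034, "wx": 0, "wy": -0.02, "wz": 0},
    {"dx": -0.132, "dy": 0, "dz": 0.052, "wx": 0, "wy": -0.03, "wz": 0},
    {"dx": -0.176, "dy": 0, "dz": 0.069, "wx": 0, "wy": -0.04, "wz": 0},
    {"dx": -0.22, "dy": 0, "dz": 0.086, "wx": 0, "wy": -0.05, "wz": 0}
  ]
}}

```text
clock: 21.4
tool_pos: [0.5357, 0.0022, 0.3702]
eef_rot: [-0.543, 0.453, -0.453, 0.543]
contact_force: [1.6, 1.0, 0.9]
opening: 0.998
```

Emit:
{"name": "arm_command", "arguments": {
  "deltas": [
    {"dx": -0.044, "dy": 0, "dz": 0.017, "wx": 0, "wy": -0.01, "wz": 0},
    {"dx": -0.088, "dy": 0, "dz": 0.034, "wx": 0, "wy": -0.02, "wz": 0},
    {"dx": -0.132, "dy": 0, "dz": 0.052, "wx": 0, "wy": -0.03, "wz": 0},
    {"dx": -0.176, "dy": 0, "dz": 0.069, "wx": 0, "wy": -0.04, "wz": 0},
    {"dx": -0.21, "dy": 0, "dz": 0.082, "wx": 0, "wy": -0.05, "wz": 0}
  ]
}}

```text
clock: 21.9
tool_pos: [0.5784, 0.2253, 0.37]
eef_rot: [-0.552, 0.442, -0.441, 0.553]
contact_force: [0.8, 0.2, -0.3]
opening: 0.998
```

```bash
python3 d.py .605 .284 .37 13 .605 .284 .255 13
```

```text
t 21.9 pos [0.5784 0.2253 0.37  ] phi 12.73 tooly [-1.0e-04  1.5e-03 -1.0e+00] open 0.998 F [ 0.8  0.2 -0.3] q [-0.44  0.72 -0.01  1.62  0.01  0.8  -0.23]
{'dx': -0.0514, 'dy': 0.0001, 'dz': 0.0389, 'wx': -0.0003, 'wy': -0.0059, 'wz': -0.0019} rows 2.0
{'dx': 0.0, 'dy': 0.115, 'dz': -0.0, 'wx': 0.0, 'wy': 0.0, 'wz': 0.0} rows 3.0
```

Emit:
{"name": "arm_command", "arguments": {
  "deltas": [
    {"dx": -0.03, "dy": 0, "dz": 0.023, "wx": 0, "wy": 0, "wz": 0},
    {"dx": -0.048, "dy": 0, "dz": 0.036, "wx": 0, "wy": 0, "wz": 0},
    {"dx": -0.05, "dy": 0, "dz": 0.039, "wx": 0, "wy": 0, "wz": 0},
    {"dx": -0.05, "dy": 0, "dz": 0.039, "wx": 0, "wy": 0, "wz": 0},
    {"dx": -0.05, "dy": 0, "dz": 0.039, "wx": 0, "wy": 0, "wz": 0}
  ]
}}

```text
clock: 22.4
tool_pos: [0.6059, 0.2767, 0.37]
eef_rot: [0.552, -0.443, 0.443, -0.55]
contact_force: [-0.1, -0.5, 0.2]
opening: 1.001
```

```bash
python3 d.py .605 .284 .255 13;  python3 - <<'E'
from plant import r
import cv2
im=r.snapshot("wrist");cv2.imwrite("pics/w3.png",cv2.resize(im[80:260,160:400,::-1],None,fx=3.3,fy=3.3,interpolation=cv2.INTER_CUBIC))
im=r.snapshot("top");cv2.imwrite("pics/t4.png",cv2.resize(im[150:310,300:500,::-1],None,fx=3.6,fy=3.6))
E
```

```text
t 22.4 pos [0.6059 0.2767 0.37  ] phi 12.43 tooly [-8.0e-04 -2.1e-03 -1.0e+00] open 1.001 F [-0.1 -0.5  0.2] q [-0.5   0.78  0.    1.47  0.    0.89 -0.28]
{'dx': -0.0075, 'dy': 0.1149, 'dz': 0.0008, 'wx': 0.0016, 'wy': -0.0126, 'wz': 0.0024} rows 3.0
```

View pics/w3.png

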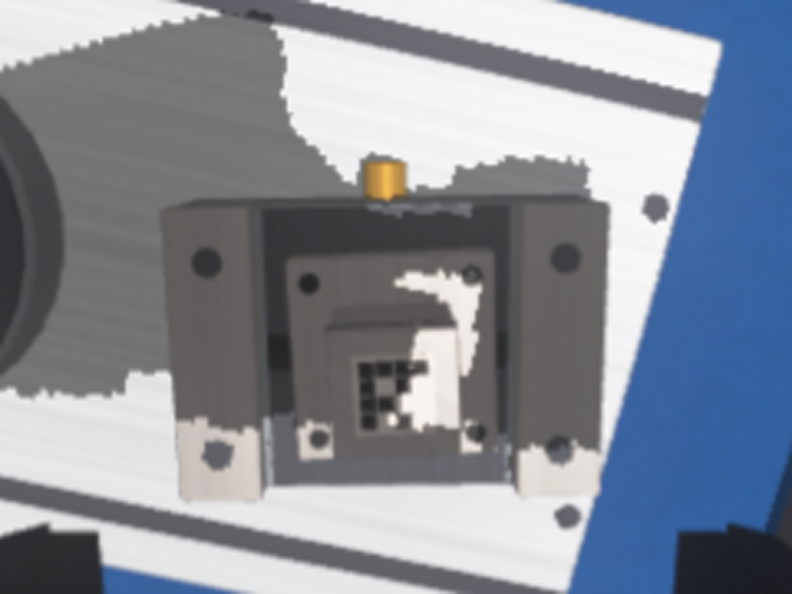

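View pics/t4.png

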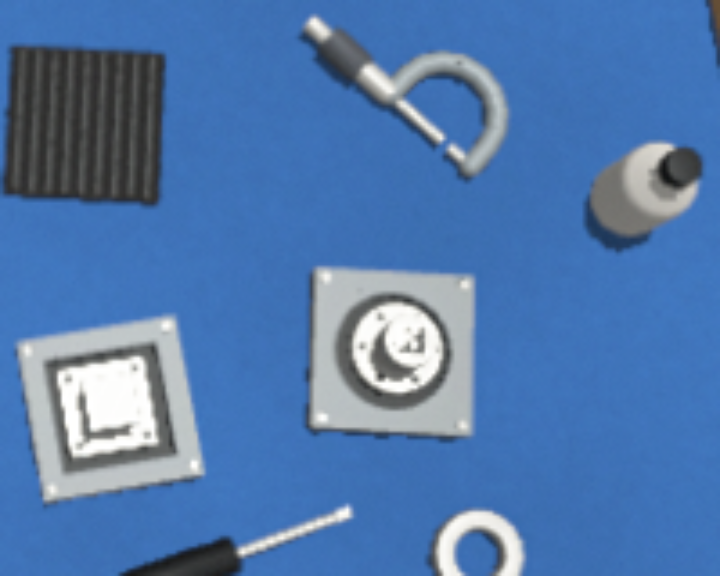

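```bash
python3 - <<'E'
from h import *
from plant import r
w=r.get_calibration("wrist")
def go(n,pts,z):
    P=np.array([p2w(w,((u+.5)/3.3-.5+160,(v+.5)/3.3-.5+80),z) for u,v in pts])
    e=np.diff(np.vstack([P,P[:1]]),axis=0)
    print(n,P.mean(0).round(4),"len",np.linalg.norm(e,axis=1).round(3),"ang",np.degrees(np.arctan2(e[:,1],e[:,0])).round(1))
go("vise",[(163,208),(608,205),(598,493),(182,500)],.082)
go("gap",[(250,207),(520,204),(517,493),(262,498)],.082)
go("fl",[(288,260),(493,248),(497,452),(302,460)],.084)
go("top",[(330,325),(457,322),(462,428),(335,455)],.122)
go("patch",[(357,357),(428,362),(426,434),(358,434)],.122)
E
python3 d.py .605 .284 .255 13
```

```text
vise [0.6043 0.2862 0.082 ] len [0.114 0.078 0.115 0.079] ang [  12.8  -76.4 -166.5  103. ]
gap [0.6042 0.2864 0.082 ] len [0.069 0.078 0.07  0.079] ang [  13.1  -76.3 -166.4  102.9]
fl [0.6062 0.2868 0.084 ] len [0.053 0.055 0.053 0.054] ang [  15.8  -74.9 -165.1  105. ]
top [0.6057 0.2889 0.122 ] len [0.028 0.025 0.03  0.03 ] ang [  13.8  -73.9 -155.   103.8]
patch [0.6055 0.2856 0.122 ] len [0.016 0.017 0.016 0.018] ang [   8.3  -78.5 -167.5  102.7]
t 22.5 pos [0.606  0.2769 0.3702] phi 12.42 tooly [-4.0e-04 -1.4e-03 -1.0e+00] open 0.999 F [-0.3 -0.1  0.4] q [-0.5   0.78 -0.    1.47  0.    0.89 -0.28]
{'dx': -0.0073, 'dy': 0.1152, 'dz': 0.0007, 'wx': 0.0009, 'wy': -0.0128, 'wz': 0.0016} rows 3.0
```

Emit:
{"name": "arm_command", "arguments": {
  "deltas": [
    {"dx": -0.008, "dy": 0.03, "dz": 0, "wx": 0, "wy": -0.035, "wz": 0},
    {"dx": -0.008, "dy": 0.065, "dz": 0, "wx": 0, "wy": -0.035, "wz": 0},
    {"dx": -0.008, "dy": 0.095, "dz": 0, "wx": 0, "wy": -0.035, "wz": 0},
    {"dx": -0.008, "dy": 0.11, "dz": 0, "wx": 0, "wy": -0.035, "wz": 0},
    {"dx": -0.008, "dy": 0.114, "dz": 0, "wx": 0, "wy": -0.035, "wz": 0}
  ]
}}

```text
clock: 23.0
tool_pos: [0.6038, 0.2856, 0.2546]
eef_rot: [0.559, -0.435, 0.435, -0.556]
contact_force: [-0.1, -0.1, 0.2]
opening: 1.001
```

Emit:
{"name": "arm_command", "arguments": {
  "deltas": [
    {"dx": 0, "dy": 0, "dz": 0, "wx": 0, "wy": 0, "wz": 0},
    {"dx": 0, "dy": 0, "dz": 0, "wx": 0, "wy": 0, "wz": 0},
    {"dx": 0, "dy": 0, "dz": 0, "wx": 0, "wy": 0, "wz": 0},
    {"dx": 0, "dy": 0, "dz": 0, "wx": 0, "wy": 0, "wz": 0},
    {"dx": 0, "dy": 0, "dz": 0, "wx": 0, "wy": 0, "wz": 0}
  ],
  "claw": -1
}}

```text
clock: 23.5
tool_pos: [0.6044, 0.2869, 0.2568]
eef_rot: [-0.557, 0.435, -0.435, 0.558]
contact_force: [-0.3, -0.3, -0.5]
opening: 0.57
```

Emit:
{"name": "arm_command", "arguments": {
  "deltas": [
    {"dx": 0, "dy": 0, "dz": 0, "wx": 0, "wy": 0, "wz": 0},
    {"dx": 0, "dy": 0, "dz": 0, "wx": 0, "wy": 0, "wz": 0},
    {"dx": 0, "dy": 0, "dz": 0, "wx": 0, "wy": 0, "wz": 0},
    {"dx": 0, "dy": 0, "dz": 0, "wx": 0, "wy": 0, "wz": 0},
    {"dx": 0, "dy": 0, "dz": 0, "wx": 0, "wy": 0, "wz": 0}
  ]
}}

```text
clock: 24.0
tool_pos: [0.6043, 0.2868, 0.2562]
eef_rot: [-0.558, 0.435, -0.435, 0.558]
contact_force: [0.9, 0.7, 0.7]
opening: 0.337
```

```bash
python3 d.py .606 .285 .36 14 .63 -.076 .36 8
```

```text
t 24.0 pos [0.6043 0.2868 0.2562] phi 14.13 tooly [ 3.e-04  2.e-04 -1.e+00] open 0.337 F [0.9 0.7 0.7] q [-0.51  0.93 -0.01  1.53  0.01  0.68 -0.28]
{'dx': 0.0021, 'dy': -0.1038, 'dz': 0.0012, 'wx': -0.0004, 'wy': 0.0029, 'wz': -0.0002} rows 3.0
{'dx': 0.3561, 'dy': 0.0, 'dz': -0.064, 'wx': 0.0, 'wy': 0.1333, 'wz': 0.0} rows 8.0
```

Emit:
{"name": "arm_command", "arguments": {
  "deltas": [
    {"dx": 0, "dy": -0.015, "dz": 0, "wx": 0, "wy": 0, "wz": 0},
    {"dx": 0, "dy": -0.045, "dz": 0, "wx": 0, "wy": 0, "wz": 0},
    {"dx": 0, "dy": -0.08, "dz": 0, "wx": 0, "wy": 0, "wz": 0},
    {"dx": 0.02, "dy": -0.1, "dz": -0.003, "wx": 0, "wy": 0.01, "wz": 0},
    {"dx": 0.06, "dy": -0.105, "dz": -0.01, "wx": 0, "wy": 0.02, "wz": 0}
  ]
}}

```text
clock: 24.5
tool_pos: [0.6087, 0.2306, 0.3646]
eef_rot: [-0.553, 0.437, -0.437, 0.559]
contact_force: [1.3, -0.4, -4.6]
opening: 0.335
```

Emit:
{"name": "arm_command", "arguments": {
  "deltas": [
    {"dx": 0.045, "dy": 0, "dz": -0.008, "wx": 0, "wy": 0.02, "wz": 0},
    {"dx": 0.09, "dy": 0, "dz": -0.016, "wx": 0, "wy": 0.04, "wz": 0},
    {"dx": 0.135, "dy": 0, "dz": -0.024, "wx": 0, "wy": 0.06, "wz": 0},
    {"dx": 0.18, "dy": 0, "dz": -0.032, "wx": 0, "wy": 0.08, "wz": 0},
    {"dx": 0.225, "dy": 0, "dz": -0.04, "wx": 0, "wy": 0.1, "wz": 0}
  ]
}}

```text
clock: 25.0
tool_pos: [0.6211, -0.0039, 0.3615]
eef_rot: [0.537, -0.461, 0.46, -0.536]
contact_force: [0.7, 0.4, -3.5]
opening: 0.338
```

```bash
python3 d.py .63 -.076 .24 8
```

```text
t 25.0 pos [ 0.6211 -0.0039  0.3615] phi 8.71 tooly [-0.0011 -0.     -1.    ] open 0.338 F [ 0.7  0.4 -3.5] q [-0.05  0.73 -0.03  1.63  0.03  0.79  0.06]
{'dx': 0.0726, 'dy': 0.1215, 'dz': -0.002, 'wx': 0.0014, 'wy': 0.0157, 'wz': -0.0002} rows 3.0
```

Emit:
{"name": "arm_command", "arguments": {
  "deltas": [
    {"dx": 0.04, "dy": 0.01, "dz": -0.001, "wx": 0, "wy": 0.01, "wz": 0},
    {"dx": 0.062, "dy": 0.03, "dz": -0.002, "wx": 0, "wy": 0.015, "wz": 0},
    {"dx": 0.07, "dy": 0.065, "dz": -0.002, "wx": 0, "wy": 0.015, "wz": 0},
    {"dx": 0.072, "dy": 0.1, "dz": -0.002, "wx": 0, "wy": 0.015, "wz": 0},
    {"dx": 0.072, "dy": 0.125, "dz": -0.002, "wx": 0, "wy": 0.015, "wz": 0}
  ]
}}

```text
clock: 25.5
tool_pos: [0.6296, -0.0745, 0.2342]
eef_rot: [0.534, -0.465, 0.463, -0.533]
contact_force: [-0.4, 1.2, -4.3]
opening: 0.334
```

Emit:
{"name": "arm_command", "arguments": {
  "deltas": [
    {"dx": 0, "dy": 0.02, "dz": 0, "wx": 0, "wy": 0, "wz": 0},
    {"dx": 0, "dy": 0.033, "dz": 0, "wx": 0, "wy": 0, "wz": 0},
    {"dx": 0, "dy": 0.04, "dz": 0, "wx": 0, "wy": 0, "wz": 0},
    {"dx": 0, "dy": 0.043, "dz": 0, "wx": 0, "wy": 0, "wz": 0},
    {"dx": 0, "dy": 0.044, "dz": 0, "wx": 0, "wy": 0, "wz": 0}
  ]
}}

```text
clock: 26.0
tool_pos: [0.631, -0.0735, 0.1927]
eef_rot: [-0.534, 0.463, -0.464, 0.534]
contact_force: [0.3, -0.3, -3.5]
opening: 0.337
```

```bash
python3 d.py .63 -.076 .188 8
```

```text
t 26.0 pos [ 0.631  -0.0735  0.1927] phi 8.06 tooly [ 0.001 -0.    -1.   ] open 0.337 F [ 0.3 -0.3 -3.5] q [ 0.06  0.99 -0.03  1.66  0.05  0.49  0.14]
{'dx': 0.0023, 'dy': 0.0047, 'dz': -0.0014, 'wx': -0.0012, 'wy': 0.0013, 'wz': 0.0002} rows 1.0
```

Emit:
{"name": "arm_command", "arguments": {
  "deltas": [
    {"dx": 0, "dy": 0.002, "dz": 0, "wx": 0, "wy": 0, "wz": 0},
    {"dx": 0, "dy": 0.0035, "dz": 0, "wx": 0, "wy": 0, "wz": 0},
    {"dx": 0, "dy": 0.0045, "dz": 0, "wx": 0, "wy": 0, "wz": 0},
    {"dx": 0, "dy": 0.005, "dz": 0, "wx": 0, "wy": 0, "wz": 0},
    {"dx": 0, "dy": 0.0055, "dz": 0, "wx": 0, "wy": 0, "wz": 0}
  ]
}}

```text
clock: 26.5
tool_pos: [0.6309, -0.0736, 0.1881]
eef_rot: [-0.534, 0.463, -0.464, 0.534]
contact_force: [-2.7, 1.2, 11.4]
opening: 0.337
```

Seated on the mat. Release, lift, go above the square carrier.

Emit:
{"name": "arm_command", "arguments": {
  "deltas": [
    {"dx": 0, "dy": -0.001, "dz": 0, "wx": 0, "wy": 0, "wz": 0},
    {"dx": 0, "dy": -0.001, "dz": 0, "wx": 0, "wy": 0, "wz": 0},
    {"dx": 0, "dy": -0.001, "dz": 0, "wx": 0, "wy": 0, "wz": 0},
    {"dx": 0, "dy": -0.001, "dz": 0, "wx": 0, "wy": 0, "wz": 0},
    {"dx": 0, "dy": -0.001, "dz": 0, "wx": 0, "wy": 0, "wz": 0}
  ],
  "claw": 1
}}

```text
clock: 27.0
tool_pos: [0.6307, -0.0735, 0.1875]
eef_rot: [-0.534, 0.464, -0.464, 0.534]
contact_force: [-0.3, -0.3, -0.6]
opening: 0.765
```

Emit:
{"name": "arm_command", "arguments": {
  "deltas": [
    {"dx": 0, "dy": -0.02, "dz": 0, "wx": 0, "wy": 0, "wz": 0},
    {"dx": 0, "dy": -0.06, "dz": 0, "wx": 0, "wy": 0, "wz": 0},
    {"dx": 0, "dy": -0.105, "dz": 0, "wx": 0, "wy": 0, "wz": 0},
    {"dx": 0, "dy": -0.15, "dz": 0, "wx": 0, "wy": 0, "wz": 0},
    {"dx": 0, "dy": -0.16, "dz": -0.02, "wx": 0, "wy": 0, "wz": 0}
  ]
}}

```text
clock: 27.5
tool_pos: [0.6141, -0.0758, 0.353]
eef_rot: [-0.531, 0.46, -0.467, 0.537]
contact_force: [0.8, 0.0, -0.5]
opening: 1.002
```

```bash
python3 d.py .448 -.083 .345 7.5 .448 -.083 .189 7.5
```

```text
t 27.5 pos [ 0.6141 -0.0758  0.353 ] phi 8.11 tooly [ 0.013   0.     -0.9999] open 1.002 F [ 0.8  0.  -0.5] q [ 0.07  0.74 -0.04  1.65  0.04  0.74  0.15]
{'dx': -0.0163, 'dy': 0.0058, 'dz': -0.1655, 'wx': -0.0165, 'wy': 0.0134, 'wz': 0.0022} rows 4.0
{'dx': 0.0, 'dy': 0.156, 'dz': 0.0, 'wx': 0.0, 'wy': 0.0, 'wz': 0.0} rows 4.0
```

Emit:
{"name": "arm_command", "arguments": {
  "deltas": [
    {"dx": -0.004, "dy": 0, "dz": -0.045, "wx": 0, "wy": 0, "wz": 0},
    {"dx": -0.008, "dy": 0, "dz": -0.09, "wx": 0, "wy": 0, "wz": 0},
    {"dx": -0.013, "dy": 0, "dz": -0.135, "wx": 0, "wy": 0.01, "wz": 0},
    {"dx": -0.015, "dy": 0, "dz": -0.158, "wx": 0, "wy": 0.01, "wz": 0},
    {"dx": -0.016, "dy": 0, "dz": -0.162, "wx": 0, "wy": 0.01, "wz": 0}
  ]
}}

```text
clock: 28.0
tool_pos: [0.4453, -0.0836, 0.3478]
eef_rot: [0.533, -0.467, 0.465, -0.531]
contact_force: [0.3, -0.0, -0.1]
opening: 1.001
```

Emit:
{"name": "arm_command", "arguments": {
  "deltas": [
    {"dx": 0, "dy": 0.01, "dz": 0, "wx": 0, "wy": 0, "wz": 0},
    {"dx": 0, "dy": 0.02, "dz": 0, "wx": 0, "wy": 0, "wz": 0},
    {"dx": 0, "dy": 0.02, "dz": 0, "wx": 0, "wy": 0, "wz": 0},
    {"dx": 0, "dy": 0.02, "dz": 0, "wx": 0, "wy": 0, "wz": 0},
    {"dx": 0, "dy": 0.02, "dz": 0, "wx": 0, "wy": 0, "wz": 0}
  ]
}}

```text
clock: 28.5
tool_pos: [0.4488, -0.0831, 0.3274]
eef_rot: [-0.532, 0.466, -0.466, 0.532]
contact_force: [0.4, -0.3, -0.1]
opening: 0.999
```

```bash
python3 d.py .448 -.083 .189 7.5;  python3 - <<'E'
from plant import r
import cv2
im=r.snapshot("wrist");cv2.imwrite("pics/w4.png",cv2.resize(im[80:260,160:400,::-1],None,fx=3.3,fy=3.3,interpolation=cv2.INTER_CUBIC))
im=r.snapshot("top");cv2.imwrite("pics/t5.png",cv2.resize(im[150:310,110:380,::-1],None,fx=2.9,fy=2.9,interpolation=cv2.INTER_CUBIC))
E
```

```text
t 28.5 pos [ 0.4488 -0.0831  0.3274] phi 7.62 tooly [ 3.e-04  1.e-04 -1.e+00] open 0.999 F [ 0.4 -0.3 -0.1] q [ 0.11  0.61 -0.04  2.14  0.06  0.39  0.15]
{'dx': -0.0002, 'dy': 0.1384, 'dz': -0.0009, 'wx': -0.0003, 'wy': 0.0027, 'wz': -0.0001} rows 3.0
```

View pics/w4.png

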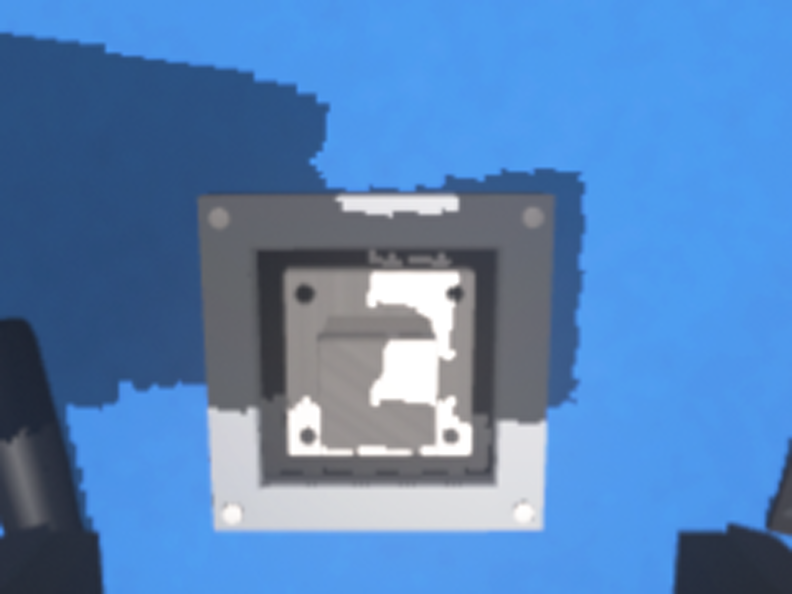

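View pics/t5.png

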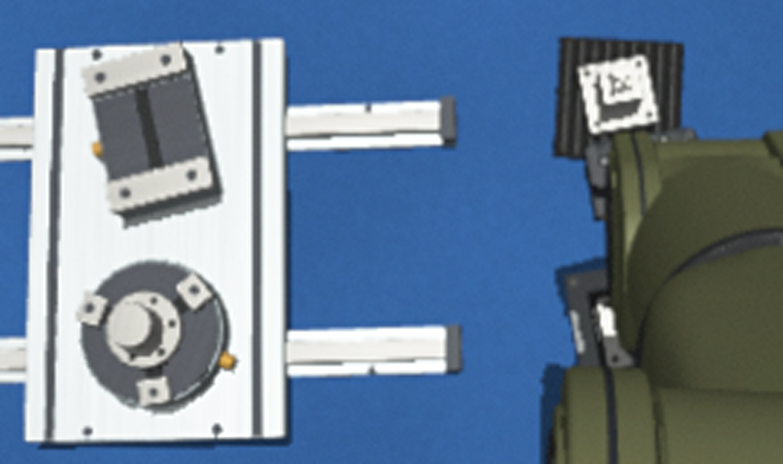

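```bash
python3 - <<'E'
from h import *
from plant import r
w=r.get_calibration("wrist");t=r.get_calibration("top")
def go(n,pts,z,c=w,s=3.3,o=(160,80)):
    P=np.array([p2w(c,((u+.5)/s-.5+o[0],(v+.5)/s-.5+o[1]),z) for u,v in pts])
    e=np.diff(np.vstack([P,P[:1]]),axis=0)
    print(n,P.mean(0).round(4),"len",np.linalg.norm(e,axis=1).round(3),"ang",np.degrees(np.arctan2(e[:,1],e[:,0])).round(1))
go("car",[(198,195),(553,195),(543,530),(215,530)],.014)
go("fl",[(284,268),(473,268),(472,455),(288,455)],.017)
go("top",[(318,335),(437,335),(437,447),(320,447)],.055)
T=dict(c=t,s=2.9,o=(110,150))
go("vise",[(83,70),(183,43),(217,185),(118,212)],.082,**T)
go("slot",[(140,82),(155,168)],.072,**T)
go("chuck fresh top",[(132,329)],.122,**T)
go("chuck fresh fl",[(146,330)],.084,**T)
go("mat top",[(621,84)],.054,**T)
go("mat fl",[(580,70),(645,57),(657,124),(590,136)],.016,**T)
E
```

```text
car [ 0.4463 -0.0829  0.014 ] len [0.099 0.1   0.1   0.1  ] ang [   7.6  -81.7 -172.4   97.9]
fl [ 0.4466 -0.0805  0.017 ] len [0.053 0.055 0.054 0.055] ang [   7.6  -81.5 -172.4   97.4]
top [ 0.4464 -0.0793  0.055 ] len [0.03  0.029 0.03  0.029] ang [   7.6  -81.7 -172.4   97.6]
vise [0.6023 0.2818 0.082 ] len [0.08  0.114 0.077 0.115] ang [ -76.9 -166.1  103.5   15.2]
slot [0.6063 0.2864 0.072 ] len [0.069 0.069] ang [-169.1   10.9]
chuck fresh top [0.4463 0.2812 0.122 ] len [0.] ang [0.]
chuck fresh fl [0.4489 0.2816 0.084 ] len [0.] ang [0.]
mat top [ 0.6294 -0.0752  0.054 ] len [0.] ang [0.]
mat fl [ 0.629  -0.0748  0.016 ] len [0.053 0.055 0.054 0.054] ang [ -80.4 -173.    98.4    6.1]
```

Emit:
{"name": "arm_command", "arguments": {
  "deltas": [
    {"dx": -0.002, "dy": 0.03, "dz": -0.0015, "wx": 0, "wy": 0, "wz": 0},
    {"dx": -0.002, "dy": 0.07, "dz": -0.0015, "wx": 0, "wy": 0, "wz": 0},
    {"dx": -0.002, "dy": 0.11, "dz": -0.0015, "wx": 0, "wy": 0, "wz": 0},
    {"dx": -0.002, "dy": 0.132, "dz": -0.0015, "wx": 0, "wy": 0, "wz": 0},
    {"dx": -0.002, "dy": 0.138, "dz": -0.0015, "wx": 0, "wy": 0, "wz": 0}
  ]
}}

```text
clock: 29.1
tool_pos: [0.4486, -0.0817, 0.1891]
eef_rot: [0.534, -0.469, 0.463, -0.53]
contact_force: [0.4, -0.4, 0.9]
opening: 0.999
```

Emit:
{"name": "arm_command", "arguments": {
  "deltas": [
    {"dx": 0, "dy": 0, "dz": 0, "wx": 0, "wy": 0, "wz": 0},
    {"dx": 0, "dy": 0, "dz": 0, "wx": 0, "wy": 0, "wz": 0},
    {"dx": 0, "dy": 0, "dz": 0, "wx": 0, "wy": 0, "wz": 0},
    {"dx": 0, "dy": 0, "dz": 0, "wx": 0, "wy": 0, "wz": 0},
    {"dx": 0, "dy": 0, "dz": 0, "wx": 0, "wy": 0, "wz": 0}
  ],
  "claw": -1
}}

```text
clock: 29.6
tool_pos: [0.4495, -0.082, 0.1919]
eef_rot: [0.533, -0.467, 0.465, -0.532]
contact_force: [0.5, -0.4, 0.4]
opening: 0.568
```

Emit:
{"name": "arm_command", "arguments": {
  "deltas": [
    {"dx": 0, "dy": 0, "dz": 0, "wx": 0, "wy": 0, "wz": 0},
    {"dx": 0, "dy": 0, "dz": 0, "wx": 0, "wy": 0, "wz": 0},
    {"dx": 0, "dy": 0, "dz": 0, "wx": 0, "wy": 0, "wz": 0},
    {"dx": 0, "dy": 0, "dz": 0, "wx": 0, "wy": 0, "wz": 0},
    {"dx": 0, "dy": 0, "dz": 0, "wx": 0, "wy": 0, "wz": 0}
  ]
}}

```text
clock: 30.1
tool_pos: [0.4486, -0.0821, 0.1915]
eef_rot: [0.533, -0.468, 0.464, -0.531]
contact_force: [-3.0, 0.5, 4.3]
opening: 0.341
```

```bash
python3 d.py .447 -.081 .36 8 .604 .284 .36 13.5
```

```text
t 30.1 pos [ 0.4486 -0.0821  0.1915] phi 7.6 tooly [-6.2e-03  6.0e-04 -1.0e+00] open 0.341 F [-3.   0.5  4.3] q [ 0.09  0.9  -0.01  2.2   0.2   0.04  0.02]
{'dx': -0.0015, 'dy': -0.1685, 'dz': -0.0025, 'wx': 0.0077, 'wy': -0.009, 'wz': -0.0018} rows 4.0
{'dx': -0.3396, 'dy': 0.0, 'dz': 0.2063, 'wx': 0.0, 'wy': -0.1222, 'wz': 0.0} rows 8.0
```

Emit:
{"name": "arm_command", "arguments": {
  "deltas": [
    {"dx": 0, "dy": -0.015, "dz": 0, "wx": 0, "wy": 0, "wz": 0},
    {"dx": 0, "dy": -0.05, "dz": 0, "wx": 0, "wy": 0, "wz": 0},
    {"dx": 0, "dy": -0.095, "dz": 0, "wx": 0, "wy": 0, "wz": 0},
    {"dx": 0, "dy": -0.14, "dz": 0, "wx": 0, "wy": 0, "wz": 0},
    {"dx": -0.02, "dy": -0.175, "dz": 0.012, "wx": 0, "wy": 0, "wz": 0}
  ]
}}

```text
clock: 30.6
tool_pos: [0.4585, -0.0632, 0.3684]
eef_rot: [0.532, -0.468, 0.466, -0.53]
contact_force: [0.8, 0.1, -2.9]
opening: 0.335
```

```bash
python3 d.py .604 .284 .36 13.5
```

```text
t 30.6 pos [ 0.4585 -0.0632  0.3684] phi 7.29 tooly [-0.004  -0.0011 -1.    ] open 0.335 F [ 0.8  0.1 -2.9] q [ 0.12  0.54 -0.13  2.08  0.13  0.53  0.02]
{'dx': -0.3259, 'dy': 0.0074, 'dz': 0.1884, 'wx': 0.0053, 'wy': -0.1381, 'wz': 0.0005} rows 8.0
```

Emit:
{"name": "arm_command", "arguments": {
  "deltas": [
    {"dx": -0.04, "dy": 0, "dz": 0.023, "wx": 0, "wy": -0.02, "wz": 0},
    {"dx": -0.08, "dy": 0, "dz": 0.046, "wx": 0, "wy": -0.04, "wz": 0},
    {"dx": -0.12, "dy": 0, "dz": 0.07, "wx": 0, "wy": -0.06, "wz": 0},
    {"dx": -0.16, "dy": 0, "dz": 0.093, "wx": 0, "wy": -0.08, "wz": 0},
    {"dx": -0.2, "dy": 0, "dz": 0.116, "wx": 0, "wy": -0.1, "wz": 0}
  ]
}}

```text
clock: 31.1
tool_pos: [0.5483, 0.155, 0.3657]
eef_rot: [0.551, -0.446, 0.443, -0.55]
contact_force: [0.5, -1.1, -4.1]
opening: 0.334
```

```bash
python3 d.py .604 .284 .36 13.5
```

```text
t 31.1 pos [0.5483 0.155  0.3657] phi 12.17 tooly [-4.1e-03  9.0e-04 -1.0e+00] open 0.334 F [ 0.5 -1.1 -4.1] q [-0.29  0.67 -0.11  1.78  0.1   0.71 -0.24]
{'dx': -0.1144, 'dy': 0.0056, 'dz': 0.0816, 'wx': 0.0048, 'wy': -0.0296, 'wz': -0.0023} rows 3.0
```

Emit:
{"name": "arm_command", "arguments": {
  "deltas": [
    {"dx": -0.035, "dy": 0, "dz": 0.025, "wx": 0, "wy": -0.01, "wz": 0},
    {"dx": -0.07, "dy": 0, "dz": 0.05, "wx": 0, "wy": -0.02, "wz": 0},
    {"dx": -0.1, "dy": 0, "dz": 0.071, "wx": 0, "wy": -0.03, "wz": 0},
    {"dx": -0.112, "dy": 0.004, "dz": 0.08, "wx": 0, "wy": -0.03, "wz": 0},
    {"dx": -0.114, "dy": 0.02, "dz": 0.081, "wx": 0, "wy": -0.03, "wz": 0}
  ]
}}

```text
clock: 31.6
tool_pos: [0.6036, 0.2849, 0.3461]
eef_rot: [-0.555, 0.438, -0.436, 0.557]
contact_force: [0.7, 0.4, -3.8]
opening: 0.338
```

Emit:
{"name": "arm_command", "arguments": {
  "deltas": [
    {"dx": 0, "dy": 0.02, "dz": 0, "wx": 0, "wy": 0, "wz": 0},
    {"dx": 0, "dy": 0.04, "dz": 0, "wx": 0, "wy": 0, "wz": 0},
    {"dx": 0, "dy": 0.06, "dz": 0, "wx": 0, "wy": 0, "wz": 0},
    {"dx": 0, "dy": 0.07, "dz": 0, "wx": 0, "wy": 0, "wz": 0},
    {"dx": 0, "dy": 0.07, "dz": 0, "wx": 0, "wy": 0, "wz": 0}
  ]
}}

```text
clock: 32.1
tool_pos: [0.6018, 0.2799, 0.2735]
eef_rot: [0.557, -0.44, 0.436, -0.552]
contact_force: [-0.5, 0.3, -3.5]
opening: 0.339
```

```bash
python3 d.py .604 .284 .2585 13.5
```

```text
t 32.1 pos [0.6018 0.2799 0.2735] phi 13.41 tooly [-0.0086 -0.0023 -1.    ] open 0.339 F [-0.5  0.3 -3.5] q [-0.46  0.9  -0.09  1.54  0.11  0.72 -0.36]
{'dx': -0.0035, 'dy': 0.015, 'dz': 0.0032, 'wx': 0.0113, 'wy': -0.002, 'wz': 0.0003} rows 1.0
```

Emit:
{"name": "arm_command", "arguments": {
  "deltas": [
    {"dx": 0, "dy": 0.0, "dz": 0, "wx": 0, "wy": 0, "wz": 0},
    {"dx": 0, "dy": 0, "dz": 0, "wx": 0, "wy": 0, "wz": 0},
    {"dx": 0, "dy": 0, "dz": 0, "wx": 0, "wy": 0, "wz": 0},
    {"dx": 0, "dy": 0, "dz": 0, "wx": 0, "wy": 0, "wz": 0},
    {"dx": 0, "dy": 0, "dz": 0, "wx": 0, "wy": 0, "wz": 0}
  ]
}}

```text
clock: 32.6
tool_pos: [0.6028, 0.2815, 0.2765]
eef_rot: [0.556, -0.439, 0.437, -0.555]
contact_force: [0.0, 0.1, -3.9]
opening: 0.336
```

```bash
python3 d.py .604 .284 .2585 13.5
```

```text
t 32.6 pos [0.6028 0.2815 0.2765] phi 13.46 tooly [-0.0035  0.0012 -1.    ] open 0.336 F [ 0.   0.1 -3.9] q [-0.46  0.9  -0.09  1.53  0.1   0.72 -0.36]
{'dx': -0.0021, 'dy': 0.018, 'dz': 0.0017, 'wx': 0.004, 'wy': -0.0009, 'wz': -0.0025} rows 1.0
```

Emit:
{"name": "arm_command", "arguments": {
  "deltas": [
    {"dx": -0.002, "dy": 0.005, "dz": 0.001, "wx": 0, "wy": 0, "wz": 0},
    {"dx": -0.002, "dy": 0.01, "dz": 0.001, "wx": 0, "wy": 0, "wz": 0},
    {"dx": -0.002, "dy": 0.014, "dz": 0.001, "wx": 0, "wy": 0, "wz": 0},
    {"dx": -0.002, "dy": 0.016, "dz": 0.001, "wx": 0, "wy": 0, "wz": 0},
    {"dx": -0.002, "dy": 0.017, "dz": 0.001, "wx": 0, "wy": 0, "wz": 0}
  ]
}}

```text
clock: 33.1
tool_pos: [0.603, 0.2835, 0.2586]
eef_rot: [0.556, -0.439, 0.437, -0.554]
contact_force: [-2.3, -1.0, 1.8]
opening: 0.337
```

Emit:
{"name": "arm_command", "arguments": {
  "deltas": [
    {"dx": 0, "dy": 0.0005, "dz": 0, "wx": 0, "wy": 0, "wz": 0},
    {"dx": 0, "dy": 0.001, "dz": 0, "wx": 0, "wy": 0, "wz": 0},
    {"dx": 0, "dy": 0.0015, "dz": 0, "wx": 0, "wy": 0, "wz": 0},
    {"dx": 0, "dy": 0.002, "dz": 0, "wx": 0, "wy": 0, "wz": 0},
    {"dx": 0, "dy": 0.002, "dz": 0, "wx": 0, "wy": 0, "wz": 0}
  ]
}}

```text
clock: 33.6
tool_pos: [0.603, 0.2835, 0.2586]
eef_rot: [0.556, -0.439, 0.437, -0.554]
contact_force: [-3.7, -2.6, 8.5]
opening: 0.339
```

Emit:
{"name": "arm_command", "arguments": {
  "deltas": [
    {"dx": 0, "dy": -0.002, "dz": 0, "wx": 0, "wy": 0, "wz": 0},
    {"dx": 0, "dy": -0.002, "dz": 0, "wx": 0, "wy": 0, "wz": 0},
    {"dx": 0, "dy": -0.002, "dz": 0, "wx": 0, "wy": 0, "wz": 0},
    {"dx": 0, "dy": -0.002, "dz": 0, "wx": 0, "wy": 0, "wz": 0},
    {"dx": 0, "dy": -0.002, "dz": 0, "wx": 0, "wy": 0, "wz": 0}
  ],
  "claw": 1
}}

```text
clock: 34.1
tool_pos: [0.6033, 0.2837, 0.2589]
eef_rot: [0.556, -0.439, 0.437, -0.555]
contact_force: [-0.7, 0.5, 0.7]
opening: 0.762
```

Emit:
{"name": "arm_command", "arguments": {
  "deltas": [
    {"dx": 0, "dy": -0.02, "dz": 0, "wx": 0, "wy": 0, "wz": 0},
    {"dx": 0, "dy": -0.05, "dz": 0, "wx": 0, "wy": 0, "wz": 0},
    {"dx": 0, "dy": -0.085, "dz": 0, "wx": 0, "wy": 0, "wz": 0},
    {"dx": 0.02, "dy": -0.1, "dz": 0, "wx": 0, "wy": 0, "wz": 0},
    {"dx": 0.06, "dy": -0.105, "dz": 0, "wx": 0, "wy": 0, "wz": 0}
  ]
}}

```text
clock: 34.6
tool_pos: [0.6171, 0.2293, 0.3666]
eef_rot: [-0.555, 0.438, -0.434, 0.558]
contact_force: [0.3, 0.0, -0.2]
opening: 1.0
```

```bash
python3 d.py .63 -.0745 .36 8
```

```text
t 34.6 pos [0.6171 0.2293 0.3666] phi 13.86 tooly [-5.0e-04  6.6e-03 -1.0e+00] open 1.0 F [ 0.3  0.  -0.2] q [-0.36  0.77 -0.11  1.5   0.1   0.87 -0.27]
{'dx': 0.2981, 'dy': 0.0045, 'dz': -0.0603, 'wx': -0.001, 'wy': 0.1302, 'wz': -0.0084} rows 7.0
```

Emit:
{"name": "arm_command", "arguments": {
  "deltas": [
    {"dx": 0.043, "dy": 0, "dz": -0.008, "wx": 0.004, "wy": 0.02, "wz": 0},
    {"dx": 0.088, "dy": 0, "dz": -0.018, "wx": 0.004, "wy": 0.04, "wz": 0},
    {"dx": 0.133, "dy": 0, "dz": -0.027, "wx": 0.004, "wy": 0.06, "wz": 0},
    {"dx": 0.178, "dy": 0, "dz": -0.036, "wx": 0.004, "wy": 0.08, "wz": 0},
    {"dx": 0.223, "dy": 0, "dz": -0.045, "wx": 0.004, "wy": 0.1, "wz": 0}
  ]
}}

```text
clock: 35.1
tool_pos: [0.6256, -0.004, 0.3638]
eef_rot: [-0.537, 0.46, -0.459, 0.538]
contact_force: [1.5, -0.3, 0.5]
opening: 0.998
```

```bash
python3 d.py .63 -.0745 .30 8 .63 -.0745 .196 8;  python3 - <<'E'
from plant import r
import cv2
im=r.snapshot("top");cv2.imwrite("pics/t6.png",cv2.resize(im[150:310,110:380,::-1],None,fx=2.9,fy=2.9,interpolation=cv2.INTER_CUBIC))
E
```

```text
t 35.1 pos [ 0.6256 -0.004   0.3638] phi 8.93 tooly [-8.0e-04  1.4e-03 -1.0e+00] open 0.998 F [ 1.5 -0.3  0.5] q [-0.    0.74 -0.12  1.61  0.11  0.81 -0.01]
{'dx': 0.0705, 'dy': 0.0637, 'dz': -0.0066, 'wx': 0.0008, 'wy': 0.0207, 'wz': -0.0019} rows 2.0
{'dx': 0.0, 'dy': 0.104, 'dz': 0.0, 'wx': 0.0, 'wy': 0.0, 'wz': 0.0} rows 3.0
```

View pics/t6.png

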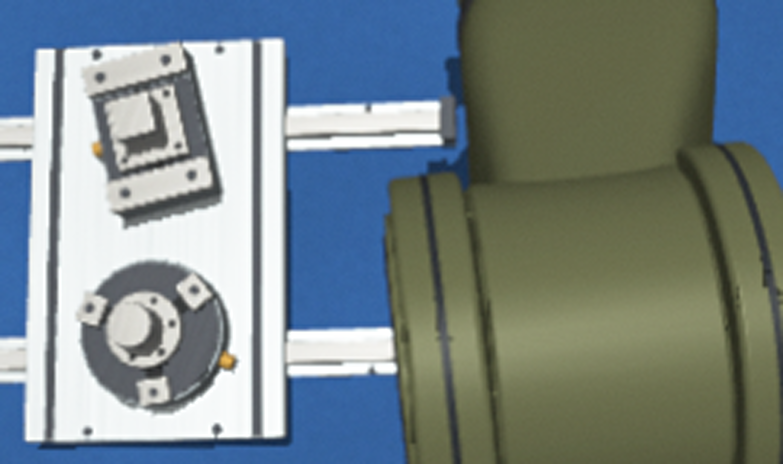

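Both fresh parts are seated; vise part spigot top at about (133,113), chuck part at (132,329). Now the marked square on the mat.

Emit:
{"name": "arm_command", "arguments": {
  "deltas": [
    {"dx": 0.035, "dy": 0, "dz": -0.003, "wx": 0, "wy": 0.01, "wz": 0},
    {"dx": 0.06, "dy": 0.015, "dz": -0.006, "wx": 0, "wy": 0.02, "wz": 0},
    {"dx": 0.07, "dy": 0.04, "dz": -0.006, "wx": 0, "wy": 0.02, "wz": 0},
    {"dx": 0.071, "dy": 0.06, "dz": -0.006, "wx": 0, "wy": 0.02, "wz": 0},
    {"dx": 0.071, "dy": 0.064, "dz": -0.006, "wx": 0, "wy": 0.02, "wz": 0}
  ]
}}

```text
clock: 35.65
tool_pos: [0.6299, -0.0736, 0.2972]
eef_rot: [0.535, -0.466, 0.462, -0.533]
contact_force: [-0.2, 0.8, -0.4]
opening: 1.0
```

Emit:
{"name": "arm_command", "arguments": {
  "deltas": [
    {"dx": 0, "dy": 0.015, "dz": 0, "wx": 0, "wy": 0, "wz": 0},
    {"dx": 0, "dy": 0.03, "dz": 0, "wx": 0, "wy": 0, "wz": 0},
    {"dx": 0, "dy": 0.045, "dz": 0, "wx": 0, "wy": 0, "wz": 0},
    {"dx": 0, "dy": 0.05, "dz": 0, "wx": 0, "wy": 0, "wz": 0},
    {"dx": 0, "dy": 0.05, "dz": 0, "wx": 0, "wy": 0, "wz": 0}
  ]
}}

```text
clock: 36.15
tool_pos: [0.6304, -0.0728, 0.2486]
eef_rot: [0.534, -0.465, 0.462, -0.534]
contact_force: [-0.9, 0.6, 0.4]
opening: 1.005
```

```bash
python3 d.py .63 -.0745 .196 8
```

```text
t 36.15 pos [ 0.6304 -0.0728  0.2486] phi 8.08 tooly [-0.0029  0.0016 -1.    ] open 1.005 F [-0.9  0.6  0.4] q [ 0.1   0.9  -0.11  1.65  0.14  0.6   0.06]
{'dx': 0.0017, 'dy': 0.0526, 'dz': -0.0005, 'wx': 0.0034, 'wy': 0.0018, 'wz': -0.0025} rows 2.0
```

Emit:
{"name": "arm_command", "arguments": {
  "deltas": [
    {"dx": 0.001, "dy": 0.02, "dz": 0, "wx": 0.002, "wy": 0, "wz": 0},
    {"dx": 0.001, "dy": 0.038, "dz": 0, "wx": 0.002, "wy": 0, "wz": 0},
    {"dx": 0.001, "dy": 0.048, "dz": 0, "wx": 0.002, "wy": 0, "wz": 0},
    {"dx": 0.001, "dy": 0.053, "dz": 0, "wx": 0.002, "wy": 0, "wz": 0},
    {"dx": 0.001, "dy": 0.053, "dz": 0, "wx": 0.002, "wy": 0, "wz": 0}
  ]
}}

```text
clock: 36.65
tool_pos: [0.6309, -0.0739, 0.1966]
eef_rot: [-0.533, 0.464, -0.463, 0.534]
contact_force: [-0.1, 0.4, -0.3]
opening: 1.0
```

Emit:
{"name": "arm_command", "arguments": {
  "deltas": [
    {"dx": 0, "dy": 0, "dz": 0, "wx": 0, "wy": 0, "wz": 0},
    {"dx": 0, "dy": 0, "dz": 0, "wx": 0, "wy": 0, "wz": 0},
    {"dx": 0, "dy": 0, "dz": 0, "wx": 0, "wy": 0, "wz": 0},
    {"dx": 0, "dy": 0, "dz": 0, "wx": 0, "wy": 0, "wz": 0},
    {"dx": 0, "dy": 0, "dz": 0, "wx": 0, "wy": 0, "wz": 0}
  ],
  "claw": -1
}}

```text
clock: 37.15
tool_pos: [0.6309, -0.074, 0.1968]
eef_rot: [-0.533, 0.464, -0.463, 0.535]
contact_force: [0.0, -0.4, -0.9]
opening: 0.567
```

Emit:
{"name": "arm_command", "arguments": {
  "deltas": [
    {"dx": 0, "dy": 0, "dz": 0, "wx": 0, "wy": 0, "wz": 0},
    {"dx": 0, "dy": 0, "dz": 0, "wx": 0, "wy": 0, "wz": 0},
    {"dx": 0, "dy": 0, "dz": 0, "wx": 0, "wy": 0, "wz": 0},
    {"dx": 0, "dy": 0, "dz": 0, "wx": 0, "wy": 0, "wz": 0},
    {"dx": 0, "dy": 0, "dz": 0, "wx": 0, "wy": 0, "wz": 0}
  ]
}}

```text
clock: 37.65
tool_pos: [0.6309, -0.0739, 0.1966]
eef_rot: [-0.533, 0.464, -0.463, 0.534]
contact_force: [0.3, 0.3, -0.1]
opening: 0.339
```

```bash
python3 d.py .63 -.0745 .30 8 .447 -.0825 .30 7.8
```

```text
t 37.65 pos [ 0.6309 -0.0739  0.1966] phi 8.06 tooly [ 6.0e-04  1.7e-03 -1.0e+00] open 0.339 F [ 0.3  0.3 -0.1] q [ 0.09  0.98 -0.09  1.66  0.16  0.51  0.05]
{'dx': 0.0003, 'dy': -0.1034, 'dz': -0.0009, 'wx': -0.001, 'wy': 0.0013, 'wz': -0.0021} rows 3.0
{'dx': -0.0175, 'dy': 0.0, 'dz': -0.1823, 'wx': 0.0, 'wy': 0.0044, 'wz': 0.0} rows 4.0
```

Emit:
{"name": "arm_command", "arguments": {
  "deltas": [
    {"dx": 0, "dy": -0.015, "dz": 0, "wx": 0, "wy": 0, "wz": 0},
    {"dx": 0, "dy": -0.04, "dz": 0, "wx": 0, "wy": 0, "wz": 0},
    {"dx": 0, "dy": -0.075, "dz": 0, "wx": 0, "wy": 0, "wz": 0},
    {"dx": -0.001, "dy": -0.095, "dz": -0.01, "wx": 0, "wy": 0, "wz": 0},
    {"dx": -0.004, "dy": -0.1, "dz": -0.04, "wx": 0, "wy": 0, "wz": 0}
  ]
}}

```text
clock: 38.15
tool_pos: [0.5933, -0.0754, 0.3001]
eef_rot: [-0.531, 0.461, -0.466, 0.537]
contact_force: [-0.2, 0.1, -4.7]
opening: 0.337
```

Emit:
{"name": "arm_command", "arguments": {
  "deltas": [
    {"dx": -0.004, "dy": 0, "dz": -0.04, "wx": 0, "wy": 0, "wz": 0},
    {"dx": -0.008, "dy": 0, "dz": -0.08, "wx": 0, "wy": 0, "wz": 0},
    {"dx": -0.011, "dy": 0, "dz": -0.115, "wx": 0, "wy": 0, "wz": 0},
    {"dx": -0.013, "dy": 0, "dz": -0.135, "wx": 0, "wy": 0, "wz": 0},
    {"dx": -0.013, "dy": 0, "dz": -0.142, "wx": 0, "wy": 0, "wz": 0}
  ]
}}

```text
clock: 38.65
tool_pos: [0.4456, -0.083, 0.2971]
eef_rot: [0.534, -0.465, 0.463, -0.533]
contact_force: [-0.0, -0.0, -3.8]
opening: 0.337
```

```bash
python3 d.py .447 -.0825 .22 7.8
```

```text
t 38.65 pos [ 0.4456 -0.083   0.2971] phi 8.04 tooly [-0.003   0.0013 -1.    ] open 0.337 F [-0.  -0.  -3.8] q [ 0.14  0.67 -0.09  2.17  0.17  0.31  0.04]
{'dx': -0.0002, 'dy': 0.0771, 'dz': 0.0017, 'wx': 0.0036, 'wy': 0.0053, 'wz': -0.0022} rows 2.0
```

Emit:
{"name": "arm_command", "arguments": {
  "deltas": [
    {"dx": 0, "dy": 0.015, "dz": 0.001, "wx": 0, "wy": 0.005, "wz": 0},
    {"dx": 0, "dy": 0.035, "dz": 0.001, "wx": 0, "wy": 0.005, "wz": 0},
    {"dx": 0, "dy": 0.06, "dz": 0.001, "wx": 0, "wy": 0.005, "wz": 0},
    {"dx": 0, "dy": 0.075, "dz": 0.001, "wx": 0, "wy": 0.005, "wz": 0},
    {"dx": 0, "dy": 0.078, "dz": 0.001, "wx": 0, "wy": 0.005, "wz": 0}
  ]
}}

```text
clock: 39.15
tool_pos: [0.4504, -0.0822, 0.2173]
eef_rot: [-0.533, 0.465, -0.464, 0.534]
contact_force: [-0.2, -0.4, -4.4]
opening: 0.337
```

```bash
python3 d.py .447 -.0825 .1985 7.8
```

```text
t 39.15 pos [ 0.4504 -0.0822  0.2173] phi 7.88 tooly [ 4.0e-04  1.9e-03 -1.0e+00] open 0.337 F [-0.2 -0.4 -4.4] q [ 0.1   0.84 -0.03  2.2   0.2   0.1   0.02]
{'dx': -0.0002, 'dy': 0.0188, 'dz': -0.0034, 'wx': -0.0008, 'wy': 0.0017, 'wz': -0.0024} rows 1.0
```

Emit:
{"name": "arm_command", "arguments": {
  "deltas": [
    {"dx": 0, "dy": 0.003, "dz": -0.002, "wx": 0, "wy": 0, "wz": 0},
    {"dx": 0, "dy": 0.008, "dz": -0.002, "wx": 0, "wy": 0, "wz": 0},
    {"dx": 0, "dy": 0.013, "dz": -0.002, "wx": 0, "wy": 0, "wz": 0},
    {"dx": 0, "dy": 0.016, "dz": -0.002, "wx": 0, "wy": 0, "wz": 0},
    {"dx": 0, "dy": 0.018, "dz": -0.002, "wx": 0, "wy": 0, "wz": 0}
  ]
}}

```text
clock: 39.65
tool_pos: [0.4474, -0.0828, 0.2005]
eef_rot: [-0.532, 0.465, -0.464, 0.534]
contact_force: [-0.6, 0.2, -4.6]
opening: 0.337
```

```bash
python3 d.py .447 -.0825 .1985 7.8
```

```text
t 39.65 pos [ 0.4474 -0.0828  0.2005] phi 7.84 tooly [ 9.0e-04  1.7e-03 -1.0e+00] open 0.337 F [-0.6  0.2 -4.6] q [ 0.09  0.88 -0.02  2.21  0.21  0.05  0.01]
{'dx': -0.0003, 'dy': 0.002, 'dz': -0.0003, 'wx': -0.0014, 'wy': 0.0009, 'wz': -0.002} rows 1.0
```

Emit:
{"name": "arm_command", "arguments": {
  "deltas": [
    {"dx": 0, "dy": 0.001, "dz": 0.001, "wx": 0, "wy": 0, "wz": 0},
    {"dx": 0, "dy": 0.002, "dz": 0.002, "wx": 0, "wy": 0, "wz": 0},
    {"dx": 0, "dy": 0.003, "dz": 0.002, "wx": 0, "wy": 0, "wz": 0},
    {"dx": 0, "dy": 0.0035, "dz": 0.002, "wx": 0, "wy": 0, "wz": 0},
    {"dx": 0, "dy": 0.0035, "dz": 0.002, "wx": 0, "wy": 0, "wz": 0}
  ]
}}

```text
clock: 40.15
tool_pos: [0.4495, -0.0825, 0.1975]
eef_rot: [-0.532, 0.465, -0.465, 0.534]
contact_force: [0.2, 0.3, 3.3]
opening: 0.337
```

```bash
python3 d.py .447 -.0825 .1975 7.8; python3 -c "
from plant import r; print(r.get_state()['q'][5])"
```

```text
t 40.15 pos [ 0.4495 -0.0825  0.1975] phi 7.84 tooly [ 0.0018  0.0016 -1.    ] open 0.337 F [0.2 0.3 3.3] q [ 0.09  0.89 -0.02  2.2   0.22  0.05 -0.  ]
{'dx': -0.0003, 'dy': 0.0, 'dz': -0.0025, 'wx': -0.0025, 'wy': 0.001, 'wz': -0.0017} rows 1.0
0.049941160500821875
```

Contact at the expected height (0.1975). Release and lift.

Emit:
{"name": "arm_command", "arguments": {
  "deltas": [
    {"dx": 0, "dy": -0.0003, "dz": 0, "wx": 0, "wy": 0, "wz": 0},
    {"dx": 0, "dy": -0.0005, "dz": 0, "wx": 0, "wy": 0, "wz": 0},
    {"dx": 0, "dy": -0.0005, "dz": 0, "wx": 0, "wy": 0, "wz": 0},
    {"dx": 0, "dy": -0.0005, "dz": 0, "wx": 0, "wy": 0, "wz": 0},
    {"dx": 0, "dy": -0.0005, "dz": 0, "wx": 0, "wy": 0, "wz": 0}
  ],
  "claw": 1
}}

```text
clock: 40.65
tool_pos: [0.4492, -0.0825, 0.1975]
eef_rot: [-0.532, 0.465, -0.464, 0.533]
contact_force: [-0.1, 0.7, 0.6]
opening: 0.766
```

Emit:
{"name": "arm_command", "arguments": {
  "deltas": [
    {"dx": 0, "dy": -0.02, "dz": 0, "wx": 0, "wy": 0, "wz": 0},
    {"dx": 0, "dy": -0.06, "dz": 0, "wx": 0, "wy": 0, "wz": 0},
    {"dx": 0, "dy": -0.105, "dz": 0, "wx": 0, "wy": 0, "wz": 0},
    {"dx": 0, "dy": -0.15, "dz": 0, "wx": 0, "wy": 0, "wz": 0},
    {"dx": -0.03, "dy": -0.18, "dz": 0.03, "wx": 0, "wy": 0, "wz": 0}
  ]
}}

```text
clock: 41.15
tool_pos: [0.4713, -0.0547, 0.3791]
eef_rot: [0.532, -0.467, 0.467, -0.53]
contact_force: [1.9, -0.9, -0.1]
opening: 1.003
```

Emit:
{"name": "arm_command", "arguments": {
  "deltas": [
    {"dx": -0.03, "dy": 0, "dz": 0.03, "wx": 0, "wy": 0, "wz": 0},
    {"dx": -0.06, "dy": 0, "dz": 0.06, "wx": 0, "wy": 0, "wz": 0},
    {"dx": -0.08, "dy": 0, "dz": 0.09, "wx": 0, "wy": 0, "wz": 0},
    {"dx": -0.1, "dy": 0, "dz": 0.12, "wx": 0, "wy": 0, "wz": 0},
    {"dx": -0.12, "dy": 0, "dz": 0.14, "wx": 0, "wy": 0, "wz": 0}
  ]
}}

```text
clock: 41.65
tool_pos: [0.5975, 0.089, 0.3766]
eef_rot: [-0.532, 0.465, -0.465, 0.534]
contact_force: [0.5, 0.6, -0.0]
opening: 0.999
```

Emit:
{"name": "arm_command", "arguments": {
  "deltas": [
    {"dx": 0, "dy": 0, "dz": 0.04, "wx": 0, "wy": 0, "wz": 0},
    {"dx": 0, "dy": 0, "dz": 0.08, "wx": 0, "wy": 0, "wz": 0},
    {"dx": 0, "dy": 0, "dz": 0.1, "wx": 0, "wy": 0, "wz": 0},
    {"dx": 0, "dy": 0, "dz": 0.1, "wx": 0, "wy": 0, "wz": 0},
    {"dx": 0, "dy": 0, "dz": 0.1, "wx": 0, "wy": 0, "wz": 0}
  ]
}}

```text
clock: 42.15
tool_pos: [0.6945, 0.1012, 0.3759]
eef_rot: [0.533, -0.465, 0.464, -0.533]
contact_force: [-0.1, -0.2, 0.5]
opening: 1.0
```

```bash
python3 d.py;  python3 - <<'E'
from plant import r
import cv2
im=r.snapshot("top");cv2.imwrite("pics/t7.png",cv2.resize(im[150:310,110:310,::-1],None,fx=3.6,fy=3.6,interpolation=cv2.INTER_CUBIC))
cv2.imwrite("pics/t8.png",cv2.resize(im[150:310,290:490,::-1],None,fx=3.6,fy=3.6,interpolation=cv2.INTER_CUBIC))
im=r.snapshot("scene");cv2.imwrite("pics/s8.png",im[:,:,::-1])
E
```

```text
t 42.15 pos [0.6945 0.1012 0.3759] phi 7.83 tooly [-0.0018  0.0011 -1.    ] open 1.0 F [-0.1 -0.2  0.5] q [-0.15  0.83 -0.12  1.33  0.1   0.99 -0.16]
```

View pics/t7.png

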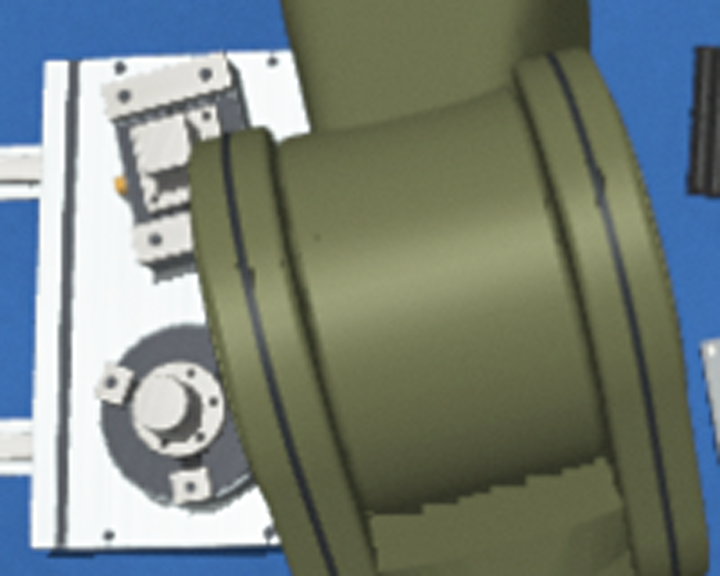

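View pics/t8.png

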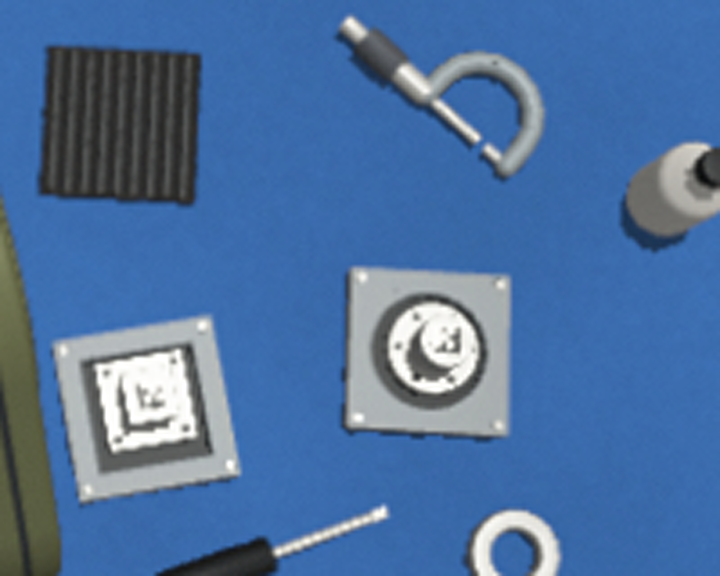

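View pics/s8.png

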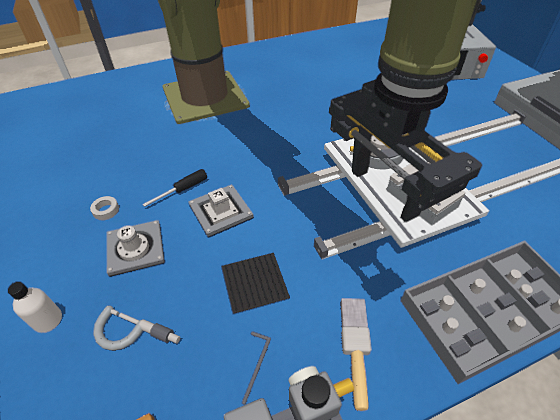

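```bash
python3 - <<'E'
from h import *
from plant import r
t=r.get_calibration("top")
def go(n,pts,z,s=3.6,o=(290,150)):
    P=np.array([p2w(t,((u+.5)/s-.5+o[0],(v+.5)/s-.5+o[1]),z) for u,v in pts]); print(n,P.mean(0).round(4))
go("scar",[(52,343),(210,316),(241,473),(82,503)],.014)
go("sm",[(95,360),(187,345),(203,443),(112,456)],.017)
go("rcar",[(350,267),(511,276),(508,437),(345,428)],.014)
go("rm",[(387,349),(481,349),(434,303),(434,395)],.017)
T=dict(s=2.9,o=(110,150))
go("vise",[(83,70),(183,43),(217,185),(118,212)],.082,**T)
go("sf",[(102,99),(172,81),(188,154),(118,172)],.084,**T)
E
```

```text
scar [ 0.4454 -0.0837  0.014 ]
sm [ 0.4497 -0.0855  0.017 ]
rcar [ 0.4747 -0.2613  0.014 ]
rm [ 0.4758 -0.264   0.017 ]
vise [0.6023 0.2818 0.082 ]
sf [0.6023 0.285  0.084 ]
```

```bash
python3 -c "
from plant import r; print(r.finish_job())"
```

```text
the job is handed in; nothing more can be done
None
```

The exchange is done and handed in at about 42 s on the robot's clock; the verdict was not reported. The fresh round part is in the chuck and the fresh square part is in the vise. Each marked part is in the pocket its replacement came from, after a stop on the mat.

Last checks:
- **Centring:** from the camera pictures, each part lies within about 5 mm of its holder's centre against a limit of 12 mm. The marked square part is furthest off, at about 4–5 mm.
- **Seating:** each part touched down at the seat or floor height expected from its grip height. The chuck, vise and round-pocket placings showed a force rise of 9–12 N; the marked square part rose about 8 N. Flatness and rest were not measured separately after release.
- **Clearance:** the gripper is open, raised and clear of everything, and the micrometer looks unmoved in the last top picture.
- **Joint limit:** when I picked up the fresh square part, joint 6 reached its lower limit of 0.04 rad, so I gripped it about 3 mm high with the tool tilted about 0.006 rad. I held that tilt until it was set down in the vise. I gripped the marked square part higher to stay clear of the limit.
- **Disagreement:** wrist and top camera positions differed by about 2–6 mm. I used averages or the view I judged better.

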